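Stand the tipped dispenser bottle back in its lane, spout to the pointer

TASK

The square dispenser bottle has been knocked over. Stand it upright on the bare bench beside the bottle stand and let go of it, then take it again by its cap and set it upright in the middle of the round steel pad, in the gap of the bottle stand, turned about its axis so that its spout faces straight along the pad's raised pointer. Leave the two bottles of the stand standing where they are, and do not disturb the tape roll and the stopper.

Things in the scene. Friction and masses are not known exactly. Their poses are not given: they have to be found in the camera images.
- dispenser_center (a point): Loose white square bottle, 0.15 kg: body 50 x 50 mm up to 77 mm above its foot, round cap 34 mm across from 89 to 117 mm. This point: on its axis, 58 mm above the foot. z runs from foot to cap, x out of the side with the spout, y out of a plain side. At the start it lies on the side opposite the spout (spout up), cap to the robot's left, axis 25 mm above the bench.
- dispenser_spout (a point): Tip of the bottle's spout: a grey tube 10 mm in diameter, with an 18 mm collar at the wall, that sticks 27 mm straight out of one flat side; the tip is 52 mm from the bottle's axis and 22 mm above its foot.
- pad_top (a point): Centre of the top of a fixed round steel pad (80 mm across, 4 mm thick; top 10 mm above the bench) in the gap of the bottle stand, which may be any of its three places. x points to the raised pointer, whose direction varies; z up. The bottle's foot goes here, its x axis along this x axis.
- pointer (a point): Middle of the pad's raised pointer: a black bar 22 mm long, 5 mm wide, on an arm of the pad along the pad's x axis, 71 mm from the pad's centre; its top is 18 mm above the bench. The spout passes above it with room to spare.
- lane: Fixed bottle stand: a grey plate 150 x 330 mm, 6 mm thick, with steel back and end rails 26 mm high, open at the front. Origin at the centre of its underside; -x is the open front, y runs along the row. Three places 105 mm apart (x = 20 mm, y = -105, 0, 105 mm): one has the pad, two hold the neighbour bottles.
- amber_bottle: Loose amber bottle with a cap, 56 mm in diameter, 109 mm tall, standing in the stand as a neighbour; origin at the centre of its foot. To be left alone.
- bottle_small: Loose white round bottle, 52 mm in diameter, 114 mm tall, standing in the stand as a neighbour; origin at the centre of its foot. To be left alone.
- tape_roll: Loose roll of tape, 69 mm in diameter, 19 mm high, lying on the bench behind the work; origin at the centre of its underside. A bystander.
- rubber_stopper: Loose rubber stopper, 22 mm in diameter, 21 mm high, standing on the bench behind the work; origin at the centre of its underside. A bystander.

How it is judged:
By the outcome, as a careful person would: the job done as asked, in the order asked, and still so for the second after the job is handed in, with the robot touching nothing.
It also fails if it takes over 61 s, if anything falls off the work surface, if the arm or the gripper's body presses on something with over 40 N, if the wrist force passes 120 N, or if a joint passes its speed limit or range.

ROBOT

A 6-joint arm with a two-finger parallel gripper is mounted at the origin on a cart in front of the work surface, level with it; the furniture and walls round the work are solid. World frame = base frame: x ahead of the robot, y to its left, z up, the work surface at z = 0. Lengths are in m, angles in rad, forces in N, time in s.
With the tool pointing down it reaches from about 0.35 to 0.875 m from the base axis. Payload 15.5 kg.
Tool frame: the origin (TCP) lies midway between the tips of the shut fingers; the grasp point (between the pads) lies env.grasp_offset behind it (env.grasp_offset is the distance from the TCP to the grasp point, in m); y points along the fingers, z is the direction in which the jaws open and shut, and the axes are right-handed (so a half turn about y gives the same grasp; the last joint's range is limited). The gripper opens to 85 mm and grips with 20 to 120 N. Pads are 22 mm wide; open, the fingers measure 114 mm over their backs; the gripper's body (76 mm by 85 mm) begins 54 mm behind the grasp point. The pads swing forward as they close: fully open they stand 13 mm farther back than shut.
Start: joints at [-1.381, 0.494, 1.345, -0, 1.302, -0.096], TCP at [0.176, -0.6, 0.231] pointing down, gripper open.
Joint ranges: [-2.91, 2.91], [-0.82, 2.16], [0.22, 2.67], [-1.22, 4.37], [0.12, 2.79], [-3.08, 3.08]. Speed limits (rad/s): [1.89, 1.89, 2.57, 3.01, 3.01, 3.01].

INTERFACE

Orientations are given as a unit quaternion [w, x, y, z].
In Python, from plant import env, read_camera, masks_of, spot_point gives the robot as it stands.
- The arm moves only by the tool play_rows, never from a script. Its arguments are lists of equal length, an entry for each row: "hand": the closure, from 0 (fully open) to 1 (shut); "dp": the shift along the tool's x, y, z in cm, a list of three; "rot": the turn, a rotation vector about the tool's x, y, z in degrees, a list of three. In form: {"hand": [hand, ...], "dp": [[x, y, z], ...], "rot": [[rx, ry, rz], ...]}. A call has 1 to 10 rows; each row shifts and turns the commanded pose from where the row before left it, along the tool's axes as they then stand; what a row does not reach is not made up. A row lasts 1/12 s, in which the tool goes at most 41.7 mm and 7.16 degrees, less where a joint would pass 70% of its speed; a pose out of reach is approached as far as the arm can. A call with a gripper value outside its range is refused whole. The fingers move at their own pace and stop on an object; the grip force is fixed at half the most. Time passes only in rows, so rows that do not move let the fingers close. It gives the time, the measured TCP pose, the force and the opening at its end, in the units of the state.
- env.observe(): the state, without advancing time (a new reading comes with each control period).
- read_camera(name): name is "side" or "top" or "wrist"; returns a dict with "pixels" (480x640x3 uint8, red, green, blue), "fx", "fy", "cx", "cy" (pixels), "R" (3x3) and "t" (3): a world point X has camera coordinates R X + t. Camera axes: x right, y down, z forward; pixel columns grow to the right and rows downward; lengths in m; the calibration is good to about 2 mm. A picture is of the moment at which its call begins. There is no depth.
- env.sign_off(): hands the job in, once; it reports no verdict.
Trained networks look in a picture, given as the dict that the camera call returned (one of the last four; its "shot" number tells which), for a name from the list of things; names that differ only in an ending like _2 or _b are one class to them, and where a whole thing is asked for, a point or a joint stands for the part that bears it (a point fixed in the world has none). Each returns a list of dicts, best first, with "conf" (0 to 1); they miss things now and then, are a little off and sometimes report something else, mostly with a low value. They report only what shows in the picture. A call takes as long as a camera call.
- masks_of(picture, thing): "pixels" (480x640 bool, what is visible of it) and "extent" ([left, top, right, bottom] in pixels, round what is visible of it).
- spot_point(picture, thing): "centre" ([row, column] in pixels: a listed point, or the origin of a listed thing).
The state is a dict: "time_s": time; "qpos": joint angles; "dq": joint speeds; "joint_torque": joint torques, N m; "eef_pos": TCP position; "tcp_rot": TCP orientation; "ft_force": force on the tool from outside, world axes, zero at the start; "moment": the same for the moment, N m; "width": finger opening in m.
Only numpy, scipy, OpenCV 4.12 (cv2) and the standard library are available. Lean on these libraries where they do the work, as an engineer would, in place of code of your own. Each camera call takes 0.05 s, during which the arm holds its last target. There are 200 camera calls.

## Working session

There is one attempt and no reset: what is moved stays moved. The work goes in short steps, Python scripts to look and compute and a tool call to move; the robot and the scene stay as the last step left them, time stands still between calls to the robot, and variables do not carry over. Pictures are saved under pics/ and viewed, about 8 in all and at most 12, crops included, and the job is handed in when it is done.

Besides the shell and the picture viewer there is one more tool, called after "Request:" as name(argument=value, ...), one argument or row to a line, values as JSON. play_rows: Moves the arm, as the interface text tells. Its arguments: {"type":"object","properties":{"hand":{"type":"array"},"dp":{"type":"array"},"rot":{"type":"array"}},"required":["hand","dp","rot"]}

```bash
ls; mkdir -p pics; cat > h.py <<'E'
import numpy as np, cv2
from plant import env, read_camera, masks_of, spot_point
from scipy.spatial.transform import Rotation as Ro
def ray(c,rc):
    R=np.array(c["R"]);t=np.array(c["t"])
    d=R.T@np.array([(rc[1]-c["cx"])/c["fx"],(rc[0]-c["cy"])/c["fy"],1]);o=-R.T@t
    return o,d/np.linalg.norm(d)
def atz(c,rc,z):
    o,d=ray(c,rc);return o+d*(z-o[2])/d[2]
def tri(obs):
    A=np.zeros((3,3));b=np.zeros(3)
    for c,rc in obs:
        o,d=ray(c,rc);P=np.eye(3)-np.outer(d,d);A+=P;b+=P@o
    x=np.linalg.solve(A,b)
    return x,[np.linalg.norm(np.cross(x-ray(c,rc)[0],ray(c,rc)[1])) for c,rc in obs]
def proj(c,X):
    p=np.array(c["R"])@X+np.array(c["t"]);return p[1]/p[2]*c["fy"]+c["cy"],p[0]/p[2]*c["fx"]+c["cx"]
def pose(s=None):
    s=s or env.observe();q=s["tcp_rot"];return np.array(s["eef_pos"]),Ro.from_quat([q[1],q[2],q[3],q[0]])
def save(c,n): cv2.imwrite("pics/"+n,cv2.cvtColor(c["pixels"],cv2.COLOR_RGB2BGR))
E
python3 - <<'E'
from h import *
np.set_printoptions(precision=4,suppress=True)
print(env.observe(),env.grasp_offset); p,r=pose();print(r.as_matrix())
cs={n:read_camera(n) for n in("side","top")}
for n,c in cs.items(): save(c,n+"0.png");print(n,-np.array(c["R"]).T@c["t"])
for th,z in [("dispenser_center",.025),("dispenser_spout",.077),("pad_top",.01),("pointer",.018),("lane",0),("amber_bottle",.006),("bottle_small",.006),("tape_roll",0),("rubber_stopper",0)]:
    ob=[]
    for n,c in cs.items():
        L=spot_point(c,th)
        if L: print(th,n,round(L[0]["conf"],2),np.round(L[0]["centre"],1),atz(c,L[0]["centre"],z)); ob.append((c,L[0]["centre"]))
    if len(ob)==2: print("   tri",*tri(ob))
E
```

```text
pics
{'time_s': 0.0, 'qpos': array([-1.3805,  0.4942,  1.3461, -0.    ,  1.3025, -0.0955]), 'dq': array([ 0.0005,  0.0009,  0.0011,  0.0002, -0.    ,  0.0012]), 'joint_torque': array([ -0.007 , -88.2166, -38.3871,  -0.0008,   0.01  ,   0.0001]), 'eef_pos': array([ 0.1761, -0.5993,  0.2307]), 'tcp_rot': array([ 0.1007, -0.1007,  0.7003, -0.6995]), 'ft_force': array([0.0069, 0.6309, 0.7899]), 'moment': array([-0.0035, -0.0003, -0.022 ]), 'width': 0.0853313126325816} 0.0187
[[-0.9594 -0.0002  0.2819]
 [-0.2819  0.0012 -0.9594]
 [-0.0001 -1.     -0.0012]]
side [0.3876 0.8484 0.6048]
top [0.3446 0.2339 1.0253]
dispenser_center side 0.6 [226.9 311.9] [0.574  0.0669 0.025 ]
dispenser_center top 0.87 [228.7 391.4] [0.5715 0.0613 0.025 ]
   tri [0.5741 0.0605 0.0201] [np.float64(0.0014328658143150706), np.float64(0.0014328658143151962)]
dispenser_spout side 0.97 [196.1 324.3] [0.5564 0.0181 0.077 ]
dispenser_spout top 0.84 [224.4 414.2] [0.562 0.025 0.077]
   tri [0.5577 0.0261 0.0826] [np.float64(0.0029489739421052976), np.float64(0.002948973942105279)]
pad_top side 0.71 [321.3 396.1] [0.371
[... 603 characters left out ...]
51083724), np.float64(0.000669068995108477)]
bottle_small side 0.62 [346.6 346.8] [0.4469 0.3619 0.006 ]
bottle_small top 0.73 [310.  254.6] [0.4482 0.3587 0.006 ]
   tri [0.4478 0.3591 0.0027] [np.float64(0.0006552367745299247), np.float64(0.0006552367745299632)]
tape_roll side 0.66 [244.  244.6] [0.7118 0.1259 0.    ]
tape_roll top 0.69 [179.8 348. ] [0.6966 0.1308 0.    ]
   tri [0.7022 0.1321 0.0041] [np.float64(0.006692357529310028), np.float64(0.00669235752930998)]
rubber_stopper side 0.64 [271.4 259.1] [0.6523 0.2055 0.    ]
rubber_stopper top 0.6 [207.1 319.7] [0.6448 0.1993 0.    ]
   tri [ 0.6507  0.1996 -0.0062] [np.float64(0.0040089038322950726), np.float64(0.004008903832294702)]
```

View pics/top0.png

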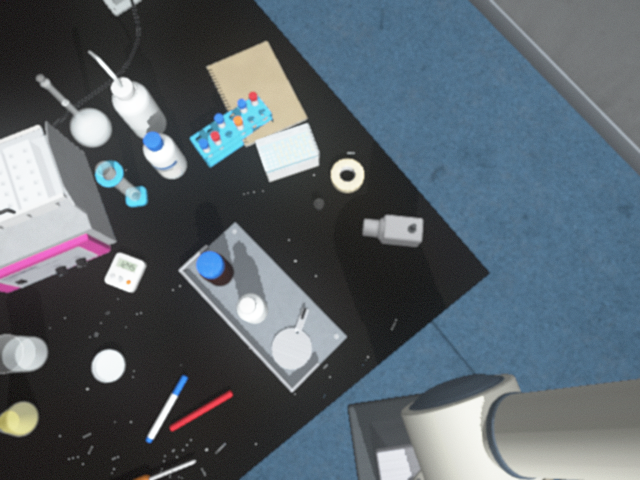

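View pics/side0.png

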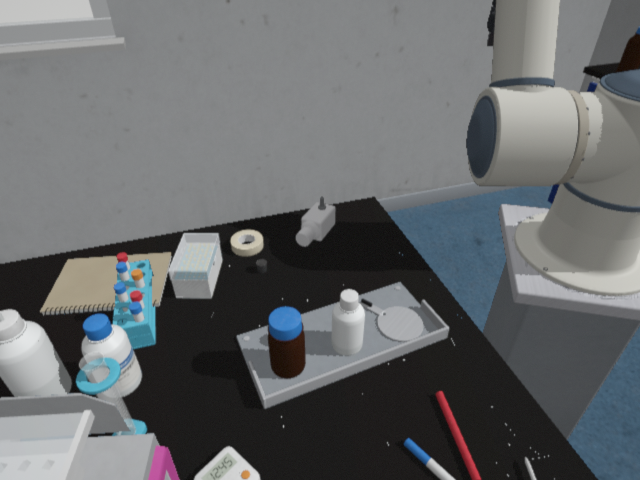

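The top view shows the bottle lying at about (col 400, row 230), cap to the left. The pad is at (292, 348), in the near place, with its black pointer at (302, 316) aimed towards the open front. The side view agrees with both.

```bash
cat >> h.py <<'E'
def look(tooldir,jaw):
    y=np.array(tooldir,float);y/=np.linalg.norm(y);z=np.array(jaw,float);z-=y*(z@y);z/=np.linalg.norm(z)
    return Ro.from_matrix(np.c_[np.cross(y,z),y,z])
def plan(p1,r1,N,start=None):
    p0,r0=start or pose()
    rv=(r0.inv()*r1).as_rotvec()/N; Rr=Ro.from_rotvec(rv)
    S=sum(Ro.from_rotvec(rv*k).as_matrix() for k in range(N))
    dp=np.linalg.solve(S,r0.inv().apply(np.array(p1)-p0))
    print("N",N,"dp cm",np.round(dp*100,2),"rot",np.round(np.degrees(rv),2),"|dp|mm %.1f |rot| %.2f"%(1e3*np.linalg.norm(dp),np.degrees(np.linalg.norm(rv))))
    q=p0.copy();r=r0;L=[]
    for k in range(N): q=q+r.apply(dp);r=r*Rr;L.append(q.copy())
    print("  path mid",np.round(L[N//2],3),"end",np.round(q,3)); return q,r
E
python3 - <<'E'
from h import *
np.set_printoptions(precision=4,suppress=True)
c=read_camera("top");s=read_camera("side")
for cc,n in((c,"top"),(s,"side")):
    for th in("dispenser_center","pad_top"):
        m=masks_of(cc,th)
        if m: 
            m=m[0];print(n,th,m["conf"],m["extent"])
            if th=="dispenser_center":
                ys,xs=np.nonzero(m["pixels"]);P=np.array([atz(cc,(y,x),.045)[:2] for y,x in zip(ys,xs)])
                u,S,v=np.linalg.svd(P-P.mean(0),full_matrices=False);print(P.mean(0),v[0],np.degrees(np.arctan2(*v[0][::-1])),(P-P.mean(0))@v[0]@np.eye(1)[0] if 0 else np.ptp((P-P.mean(0))@v[0]))
for px in[(235,224),(182,270),(293,390),(345,338),(292,348),(302,316),(488,270)]: print(px,atz(c,px[::-1],.01))
plan([.57,.04,.25],look([0,0,-1],[.95,-.32,0]) ,20)
E
```

```text
top dispenser_center 0.7 [362.0, 213.6, 423.3, 247.5]
[0.5629 0.0593] [0.2207 0.9753] 77.24817580017262 0.11945665360398253
top pad_top 0.97 [270.9, 310.5, 310.4, 371.8]
side dispenser_center 0.91 [297.2, 198.6, 336.8, 247.2]
[0.5629 0.0732] [0.0616 0.9981] 86.46918712702173 0.18582165956444946
side pad_top 0.76 [356.7, 297.4, 423.8, 342.6]
(235, 224) [0.6302 0.3792 0.01  ]
(182, 270) [0.5489 0.4959 0.01  ]
(293, 390) [0.2846 0.3015 0.01  ]
(345, 338) [0.3682 0.1872 0.01  ]
(292, 348) [0.3636 0.2934 0.01  ]
(302, 316) [0.4227 0.2658 0.01  ]
(488, 270) [ 0.462  -0.1214  0.01  ]
N 20 dp cm [-3.75 -0.09 -1.07] rot [ 0.   -2.75 -0.  ] |dp|mm 39.0 |rot| 2.75
  path mid [ 0.471 -0.294  0.242] end [0.57 0.04 0.25]
```

```bash
python3 - <<'E'
from h import *
plan([.56,.03,.25],look([0,0,-1],[np.cos(np.radians(-13.6)),np.sin(np.radians(-13.6)),0]) ,20)
E
```

```text
N 20 dp cm [-3.75 -0.09 -0.92] rot [ 0. -3. -0.] |dp|mm 38.6 |rot| 3.00
  path mid [ 0.472 -0.303  0.242] end [0.56 0.03 0.25]
```

Request:
play_rows(
  hand=[0, 0, 0, 0, 0, 0, 0, 0, 0, 0],
  dp=[
    [-3.75, -0.1, -0.92],
    [-3.75, -0.1, -0.92],
    [-3.75, -0.1, -0.92],
    [-3.75, -0.1, -0.92],
    [-3.75, -0.1, -0.92],
    [-3.75, -0.1, -0.92],
    [-3.75, -0.1, -0.92],
    [-3.75, -0.1, -0.92],
    [-3.75, -0.1, -0.92],
    [-3.75, -0.1, -0.92],
  ],
  rot=[
    [0, -3, 0],
    [0, -3, 0],
    [0, -3, 0],
    [0, -3, 0],
    [0, -3, 0],
    [0, -3, 0],
    [0, -3, 0],
    [0, -3, 0],
    [0, -3, 0],
    [0, -3, 0],
  ],
)

```text
time_s: 2.13
eef_pos: [0.4535, -0.3346, 0.2414]
tcp_rot: [-0.279, 0.279, -0.649, 0.65]
ft_force: [1.4, -1.5, -0.4]
width: 0.0852
```

Request:
play_rows(
  hand=[0, 0, 0, 0, 0, 0, 0, 0, 0, 0],
  dp=[
    [-3.75, -0.1, -0.92],
    [-3.75, -0.1, -0.92],
    [-3.75, -0.1, -0.92],
    [-3.75, -0.1, -0.92],
    [-3.75, -0.1, -0.92],
    [-3.75, -0.1, -0.92],
    [-3.75, -0.1, -0.92],
    [-3.75, -0.1, -0.92],
    [-3.75, -0.1, -0.92],
    [-3.75, -0.1, -0.92],
  ],
  rot=[
    [0, -3, 0],
    [0, -3, 0],
    [0, -3, 0],
    [0, -3, 0],
    [0, -3, 0],
    [0, -3, 0],
    [0, -3, 0],
    [0, -3, 0],
    [0, -3, 0],
    [0, -3, 0],
  ],
)

```text
time_s: 2.97
eef_pos: [0.56, 0.0322, 0.2514]
tcp_rot: [-0.438, 0.438, -0.555, 0.555]
ft_force: [1.7, -0.1, 0.2]
width: 0.0858
```

Request:
play_rows(
  hand=[0, 0],
  dp=[
    [0, 0, 0],
    [0, 0, 0],
  ],
  rot=[
    [0, 0, 0],
    [0, 0, 0],
  ],
)

```text
time_s: 3.13
eef_pos: [0.5598, 0.0322, 0.2514]
tcp_rot: [-0.438, 0.438, -0.555, 0.555]
ft_force: [0.2, -0.3, -0.4]
width: 0.0851
```

```bash
python3 - <<'E'
from h import *
np.set_printoptions(precision=4,suppress=True)
p,r=pose();print(env.observe()["qpos"],p);print(r.as_matrix())
c=read_camera("wrist");save(c,"w1.png");print(-np.array(c["R"]).T@c["t"],np.array(c["R"])[2])
for th,z in [("dispenser_center",.025),("dispenser_spout",.077)]:
    for L in spot_point(c,th)[:2]: print(th,L["conf"],L["centre"],atz(c,L["centre"],z))
m=masks_of(c,"dispenser_center")
if m:
    m=m[0];print(m["conf"],m["extent"]);r_=cv2.minAreaRect(np.argwhere(m["pixels"])[:,::-1].astype(np.float32));print(r_)
E
```

```text
[-0.0491  0.3833  1.4791  0.      1.279   0.1853] [0.5598 0.0322 0.2514]
[[-0.2323  0.0002  0.9726]
 [-0.9726  0.     -0.2323]
 [-0.0001 -1.      0.0002]]
[0.577  0.1046 0.3937] [-0.0674 -0.283  -0.9567]
dispenser_center 0.69 [170.8, 322.8] [0.5671 0.0584 0.025 ]
dispenser_spout 0.62 [216.5, 321.7] [0.5589 0.0283 0.077 ]
0.96 [294.7, 105.6, 350.8, 234.8]
((323.0, 168.0), (132.0, 56.0), 90.0)
```

View pics/w1.png

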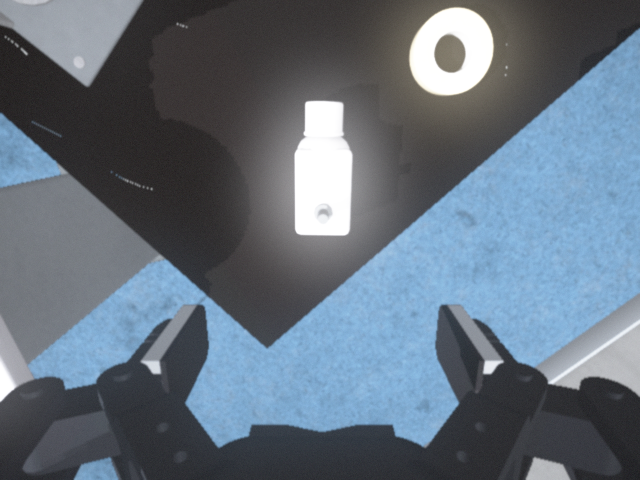

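```bash
python3 - <<'E'
from h import *
np.set_printoptions(precision=4,suppress=True)
c=read_camera("wrist")
m=masks_of(c,"dispenser_center")[0]["pixels"]
for r in range(106,236,8):
    x=np.nonzero(m[r])[0]
    if len(x): print(r,x.min(),x.max(),atz(c,(r,x.min()),.05)[:2],atz(c,(r,x.max()),.05)[:2],atz(c,(r,(x.min()+x.max())/2),.025)[:2])
s=read_camera("side");w=spot_point(s,"dispenser_spout")
o=[(c,spot_point(c,"dispenser_spout")[0]["centre"]),(s,w[0]["centre"])];print(tri(o))
E
```

```text
106 305 340 [0.5662 0.1142] [0.5945 0.1073] [0.5806 0.1114]
114 305 340 [0.5646 0.108 ] [0.5931 0.1011] [0.579  0.1048]
122 306 340 [0.5638 0.1016] [0.5917 0.0948] [0.5778 0.098 ]
130 306 340 [0.5622 0.0953] [0.5902 0.0885] [0.5761 0.0912]
138 302 343 [0.5572 0.0897] [0.5912 0.0815] [0.574  0.0844]
146 296 348 [0.5506 0.0845] [0.5939 0.0739] [0.5719 0.0776]
154 294 350 [0.5472 0.0784] [0.5941 0.0669] [0.5702 0.0706]
162 294 349 [0.5454 0.0718] [0.5918 0.0605] [0.568  0.0636]
170 295 349 [0.5445 0.0649] [0.5903 0.0538] [0.5667 0.0563]
178 295 348 [0.5427 0.0582] [0.5879 0.0471] [0.5644 0.0491]
186 294 348 [0.54   0.0515] [0.5864 0.0402] [0.5622 0.0418]
194 294 349 [0.5382 0.0446] [0.5857 0.0331] [0.5608 0.0343]
202 295 348 [0.5372 0.0374] [0.5833 0.0262] [0.559  0.0267]
210 296 347 [0.5362 0.0301] [0.5808 0.0193] [0.5571 0.0191]
218 296 347 [0.5343 0.023 ] [0.5792 0.012 ] [0.5552 0.0114]
226 295 347 [0.5315 0.0159] [0.5775 0.0047] [0.5529 0.0037]
(array([0.5567, 0.0272, 0.0867]), [np.float64(0.0027360120809884784), np.float64(0.00273601208098844)])
```

The wrist view shows the bottle square to the jaws: cap top at (323, 103), spout at (323, 213) and foot edge at row 235. The axis points to about 76°, which fits the given sizes.

```bash
python3 - <<'E'
from h import *
a=np.array([.240,.971,0]);jaw=[.971,-.240,0];t=np.radians(30)
d=np.cos(t)*np.array([0,0,-1])-np.sin(t)*a
R=look(d,jaw);G=np.array([.5665,.0535,.030]);T=G+.0187*d
s=plan(T-.10*d,R,6)
plan(T,R,5,s)
E
```

```text
N 6 dp cm [-1.63  2.24  0.02] rot [-0.01  0.03 -5.  ] |dp|mm 27.7 |rot| 5.00
  path mid [0.573 0.081 0.154] end [0.576 0.093 0.1  ]
N 5 dp cm [0. 2. 0.] rot [ 0.  0. -0.] |dp|mm 20.0 |rot| 0.00
  path mid [0.569 0.064 0.048] end [0.564 0.044 0.014]
```

Request:
play_rows(
  hand=[0, 0, 0, 0, 0, 0, 0, 0],
  dp=[
    [-1.63, 2.24, 0],
    [-1.63, 2.24, 0],
    [-1.63, 2.24, 0],
    [-1.63, 2.24, 0],
    [-1.63, 2.24, 0],
    [-1.63, 2.24, 0],
    [0, 0, 0],
    [0, 0, 0],
  ],
  rot=[
    [0, 0, -5],
    [0, 0, -5],
    [0, 0, -5],
    [0, 0, -5],
    [0, 0, -5],
    [0, 0, -5],
    [0, 0, 0],
    [0, 0, 0],
  ],
)

```text
time_s: 4.25
eef_pos: [0.5744, 0.0947, 0.0984]
tcp_rot: [-0.278, 0.568, -0.424, 0.649]
ft_force: [0.4, -0.8, 0.7]
width: 0.0855
```

```bash
python3 - <<'E'
from h import *
np.set_printoptions(precision=3,suppress=True)
p,r=pose();print(p,env.observe()["qpos"]);print(r.as_matrix())
c=read_camera("wrist");save(c,"w2.png")
for th,z in [("dispenser_center",.025),("dispenser_spout",.077)]:
    for L in spot_point(c,th)[:1]: print(th,L["conf"],L["centre"],atz(c,L["centre"],z))
m=masks_of(c,"dispenser_center")[0]["pixels"]
ys=np.nonzero(m.any(1))[0];print(ys.min(),ys.max())
for q in range(ys.min(),ys.max(),15):
    x=np.nonzero(m[q])[0]; print(q,x.min(),x.max(),atz(c,(q,x.min()),.05)[:2],atz(c,(q,x.max()),.05)[:2])
a=np.array([.240,.971,0]);t=np.radians(30);d=np.cos(t)*np.array([0,0,-1])-np.sin(t)*a
plan(np.array([.5665,.0535,.030])+.0187*d,look(d,[.971,-.240,0]),5)
E
```

```text
[0.574 0.095 0.098] [ 0.307  0.744  1.397 -0.456  1.321  0.73 ]
[[-0.2   -0.121  0.972]
 [-0.842 -0.486 -0.234]
 [ 0.501 -0.865 -0.004]]
dispenser_center 0.59 [238.3, 325.3] [0.568 0.059 0.025]
dispenser_spout 0.64 [345.0, 322.7] [0.559 0.027 0.077]
137 348
137 316 336 [0.584 0.144] [0.591 0.142]
152 294 359 [0.573 0.139] [0.599 0.133]
167 293 360 [0.571 0.132] [0.598 0.125]
182 293 358 [0.568 0.124] [0.596 0.117]
197 284 367 [0.562 0.117] [0.599 0.108]
212 282 368 [0.558 0.108] [0.598 0.099]
227 280 370 [0.554 0.098] [0.597 0.088]
242 278 371 [0.55  0.088] [0.596 0.077]
257 280 369 [0.547 0.077] [0.593 0.066]
272 281 367 [0.544 0.064] [0.59  0.053]
287 283 365 [0.54 0.05] [0.587 0.039]
302 285 362 [0.537 0.035] [0.583 0.024]
317 288 359 [0.533 0.018] [0.578 0.008]
332 315 332 [ 0.546 -0.005] [ 0.557 -0.007]
347 319 329 [ 0.543 -0.026] [ 0.55  -0.028]
N 5 dp cm [-0.02  2.04 -0.  ] rot [-0.05  0.01 -0.03] |dp|mm 20.4 |rot| 0.06
  path mid [0.569 0.064 0.049] end [0.564 0.044 0.014]
```

Consistent. Going in and gripping.

Request:
play_rows(
  hand=[0, 0, 0, 0, 0, 0, 0],
  dp=[
    [0, 2, 0],
    [0, 2, 0],
    [0, 2, 0],
    [0, 2, 0],
    [0, 2, 0],
    [0, 0, 0],
    [0, 0, 0],
  ],
  rot=[
    [0, 0, 0],
    [0, 0, 0],
    [0, 0, 0],
    [0, 0, 0],
    [0, 0, 0],
    [0, 0, 0],
    [0, 0, 0],
  ],
)

```text
time_s: 5.03
eef_pos: [0.5638, 0.0447, 0.0153]
tcp_rot: [-0.278, 0.565, -0.424, 0.65]
ft_force: [0.2, 0.7, 0.3]
width: 0.0855
```

Request:
play_rows(
  hand=[0.4, 0.6, 0.7, 0.7, 0.7, 0.7, 0.7, 0.7, 0.7, 0.7],
  dp=[
    [0, 0, 0],
    [0, 0, 0],
    [0, 0, 0],
    [0, 0, 0],
    [0, 0, 0],
    [0, 0, 0],
    [0, 0, 0],
    [0, 0, 0],
    [0, 0, 0],
    [0, 0, 0],
  ],
  rot=[
    [0, 0, 0],
    [0, 0, 0],
    [0, 0, 0],
    [0, 0, 0],
    [0, 0, 0],
    [0, 0, 0],
    [0, 0, 0],
    [0, 0, 0],
    [0, 0, 0],
    [0, 0, 0],
  ],
)

```text
time_s: 5.87
eef_pos: [0.5644, 0.0461, 0.0153]
tcp_rot: [-0.279, 0.565, -0.423, 0.65]
ft_force: [-0.5, 2.4, 11.3]
width: 0.0492
```

```bash
cat > st.py <<'E'
from h import *
# bottle (foot frame) in tool, from grasp
p0=np.array([.5644,.0461,.0153]);R0=Ro.from_quat([.565,-.423,.650,-.279])
a=np.array([.240,.971,0]);foot=np.array([.567,.056,.025])-.058*a
Rb=Ro.from_matrix(np.c_[[0,0,1],np.cross(a,[0,0,1]),a])  # x=spout up,z=cap
TBf=R0.inv().apply(foot-p0);TBR=R0.inv()*Rb
def tool_for(foot,Rbot): R=Rbot*TBR.inv();return np.array(foot)-R.apply(TBf),R
def up(az): return Ro.from_euler('z',az,degrees=True)
E
python3 - <<'E'
from st import *
p,r=pose();print(np.degrees((r.inv()*R0).as_rotvec()))
s=plan(p+[0,0,.06],r,3)
Ry=Ro.from_euler('z',-64,degrees=True)
s=plan([.50,.10,.22],Ry*s[1],11,s)
t,R=tool_for([.55,.12,.10],up(192)); print(t,R.as_matrix())
s=plan(t,R,14,s)
E
```

```text
[ 0.00568911 -0.0002869   0.01152294]
N 3 dp cm [ 1.   -1.73  0.  ] rot [0. 0. 0.] |dp|mm 20.0 |rot| 0.00
  path mid [0.564 0.046 0.055] end [0.564 0.046 0.075]
N 11 dp cm [ 0.69 -1.12 -0.8 ] rot [-2.91  5.04 -0.01] |dp|mm 15.4 |rot| 5.82
  path mid [0.521 0.066 0.154] end [0.5  0.1  0.22]
[0.55945714 0.12216206 0.14777814] [[-0.48761517  0.84846437  0.20576605]
 [-0.10705368  0.17579896 -0.97858788]
 [-0.8664704  -0.49920231  0.00510899]]
N 14 dp cm [-0.37  0.66 -0.07] rot [0.02 0.04 6.43] |dp|mm 7.6 |rot| 6.43
  path mid [0.52  0.11  0.165] end [0.559 0.122 0.148]
```

Request:
play_rows(
  hand=[0.7, 0.7, 0.7, 0.7, 0.7],
  dp=[
    [0.5, -0.87, 0],
    [1, -1.73, 0],
    [1, -1.73, 0],
    [0.5, -0.87, 0],
    [0, 0, 0],
  ],
  rot=[
    [0, 0, 0],
    [0, 0, 0],
    [0, 0, 0],
    [0, 0, 0],
    [0, 0, 0],
  ],
)

```text
time_s: 6.28
eef_pos: [0.5647, 0.0459, 0.0765]
tcp_rot: [-0.28, 0.565, -0.423, 0.651]
ft_force: [1.2, -0.0, -2.0]
width: 0.0497
```

Request:
play_rows(
  hand=[0.7, 0.7, 0.7, 0.7, 0.7, 0.7, 0.7, 0.7, 0.7, 0.7],
  dp=[
    [0.69, -1.12, -0.8],
    [0.69, -1.12, -0.8],
    [0.69, -1.12, -0.8],
    [0.69, -1.12, -0.8],
    [0.69, -1.12, -0.8],
    [0.69, -1.12, -0.8],
    [0.69, -1.12, -0.8],
    [0.69, -1.12, -0.8],
    [0.69, -1.12, -0.8],
    [0.69, -1.12, -0.8],
  ],
  rot=[
    [-2.91, 5.04, 0],
    [-2.91, 5.04, 0],
    [-2.91, 5.04, 0],
    [-2.91, 5.04, 0],
    [-2.91, 5.04, 0],
    [-2.91, 5.04, 0],
    [-2.91, 5.04, 0],
    [-2.91, 5.04, 0],
    [-2.91, 5.04, 0],
    [-2.91, 5.04, 0],
  ],
)

```text
time_s: 7.12
eef_pos: [0.502, 0.0922, 0.2054]
tcp_rot: [0.075, 0.287, -0.646, 0.703]
ft_force: [0.6, -0.8, -2.0]
width: 0.0492
```

```bash
python3 - <<'E'
from st import *
print(env.observe()["qpos"],env.observe()["width"],pose()[0])
t,R=tool_for([.55,.12,.10],up(192))
plan(t,R,14)
E
```

```text
[ 0.12583364  0.63401011  1.28474671 -0.09439098  1.73947979  1.39289946] 0.049211808970188384 [0.50197009 0.09217316 0.2053555 ]
N 14 dp cm [-0.4   0.55 -0.11] rot [0.15 0.46 6.43] |dp|mm 6.9 |rot| 6.45
  path mid [0.524 0.107 0.159] end [0.559 0.122 0.148]
```

Request:
play_rows(
  hand=[0.7, 0.7, 0.7, 0.7, 0.7, 0.7, 0.7],
  dp=[
    [-0.4, 0.55, -0.11],
    [-0.4, 0.55, -0.11],
    [-0.4, 0.55, -0.11],
    [-0.4, 0.55, -0.11],
    [-0.4, 0.55, -0.11],
    [-0.4, 0.55, -0.11],
    [-0.4, 0.55, -0.11],
  ],
  rot=[
    [0.15, 0.46, 6.43],
    [0.15, 0.46, 6.43],
    [0.15, 0.46, 6.43],
    [0.15, 0.46, 6.43],
    [0.15, 0.46, 6.43],
    [0.15, 0.46, 6.43],
    [0.15, 0.46, 6.43],
  ],
)

```text
time_s: 7.7
eef_pos: [0.5189, 0.1042, 0.1637]
tcp_rot: [0.188, 0.001, 0.698, -0.691]
ft_force: [0.5, 0.3, -3.2]
width: 0.0493
```

Request:
play_rows(
  hand=[0.7, 0.7, 0.7, 0.7, 0.7, 0.7, 0.7, 0.7, 0.7],
  dp=[
    [-0.4, 0.55, -0.11],
    [-0.4, 0.55, -0.11],
    [-0.4, 0.55, -0.11],
    [-0.4, 0.55, -0.11],
    [-0.4, 0.55, -0.11],
    [-0.4, 0.55, -0.11],
    [-0.4, 0.55, -0.11],
    [0, 0, 0],
    [0, 0, 0],
  ],
  rot=[
    [0.15, 0.46, 6.43],
    [0.15, 0.46, 6.43],
    [0.15, 0.46, 6.43],
    [0.15, 0.46, 6.43],
    [0.15, 0.46, 6.43],
    [0.15, 0.46, 6.43],
    [0.15, 0.46, 6.43],
    [0, 0, 0],
    [0, 0, 0],
  ],
)

```text
time_s: 8.45
eef_pos: [0.5301, 0.1464, 0.1533]
tcp_rot: [0.293, 0.101, 0.722, -0.618]
ft_force: [-0.2, -0.3, -1.7]
width: 0.0494
```

```bash
python3 - <<'E'
from st import *
np.set_printoptions(precision=3,suppress=True)
s=env.observe();p,r=pose();print(s["qpos"],s["width"],p,s["ft_force"])
B=r*TBR;print("foot",p+r.apply(TBf),"bottle axes\n",B.as_matrix())
t,R=tool_for([.55,.12,.10],up(192));plan(t,R,2)
cs=[read_camera(n) for n in("side","top")]
im=np.hstack([c["pixels"][100:400,a:a+320] for c,a in zip(cs,(180,220))]);save({"pixels":im},"up1.png")
E
```

```text
[0.041 0.383 2.107 1.121 0.218 0.271] 0.0493961950273455 [0.53  0.146 0.153] [-0.188 -0.291 -1.733]
foot [0.501 0.14  0.115] bottle axes
 [[-0.843  0.299  0.447]
 [-0.297 -0.952  0.076]
 [ 0.448 -0.069  0.891]]
N 2 dp cm [-0.69  0.86  1.59] rot [ 3.4   0.48 13.42] |dp|mm 19.3 |rot| 13.85
  path mid [0.559 0.122 0.148] end [0.559 0.122 0.148]
```

View pics/up1.png

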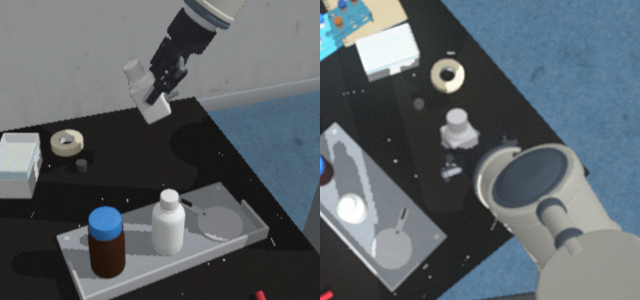

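The cameras show the bottle 27° short of upright. The arm is passing near its wrist singularity (j5 about 0.2), so I'll yaw the tool left to get away from it.

```bash
python3 - <<'E'
from st import *
p,r=pose()
f=p+r.apply(TBf)
Rz=Ro.from_euler('z',42,degrees=True);r1=Rz*r
s=plan(np.array([.55,.12,.12])-r1.apply(TBf),r1,8)
t,R=tool_for([.55,.12,.08],up(240));plan(t,R,6,s)
E
```

```text
N 8 dp cm [-0.35  0.14  0.29] rot [-2.88 -4.37 -0.33] |dp|mm 4.7 |rot| 5.25
  path mid [0.554 0.142 0.157] end [0.567 0.145 0.158]
N 6 dp cm [ 0.6   0.13 -0.03] rot [ 0.4  -0.52  4.44] |dp|mm 6.2 |rot| 4.49
  path mid [0.558 0.133 0.139] end [0.555 0.128 0.128]
```

Request:
play_rows(
  hand=[0.7, 0.7, 0.7, 0.7, 0.7, 0.7, 0.7, 0.7, 0.7],
  dp=[
    [-0.35, 0.14, 0.29],
    [-0.35, 0.14, 0.29],
    [-0.35, 0.14, 0.29],
    [-0.35, 0.14, 0.29],
    [-0.35, 0.14, 0.29],
    [-0.35, 0.14, 0.29],
    [-0.35, 0.14, 0.29],
    [-0.35, 0.14, 0.29],
    [0, 0, 0],
  ],
  rot=[
    [-2.88, -4.37, -0.33],
    [-2.88, -4.37, -0.33],
    [-2.88, -4.37, -0.33],
    [-2.88, -4.37, -0.33],
    [-2.88, -4.37, -0.33],
    [-2.88, -4.37, -0.33],
    [-2.88, -4.37, -0.33],
    [-2.88, -4.37, -0.33],
    [0, 0, 0],
  ],
)

```text
time_s: 9.3
eef_pos: [0.5695, 0.1431, 0.1584]
tcp_rot: [0.497, -0.166, 0.709, -0.472]
ft_force: [1.2, 0.1, -0.8]
width: 0.049
```

```bash
python3 - <<'E'
from st import *
np.set_printoptions(precision=3,suppress=True)
s=env.observe();p,r=pose();print(s["qpos"],s["width"],p,s["ft_force"])
B=r*TBR;print("foot",p+r.apply(TBf),"bottle axes\n",B.as_matrix())
t,R=tool_for([.55,.12,.08],up(240));plan(t,R,8)
E
```

```text
[-0.171  0.49   1.813  0.794  0.841 -0.168] 0.04902014961492891 [0.569 0.143 0.158] [ 1.216  0.078 -0.845]
foot [0.552 0.118 0.12 ] bottle axes
 [[-0.426  0.861  0.279]
 [-0.785 -0.505  0.359]
 [ 0.45  -0.066  0.891]]
N 8 dp cm [ 0.45  0.1  -0.06] rot [ 0.3  -0.37  3.35] |dp|mm 4.7 |rot| 3.38
  path mid [0.559 0.133 0.14 ] end [0.555 0.128 0.128]
```

Good, it now follows the commands.

Request:
play_rows(
  hand=[0.7, 0.7, 0.7, 0.7, 0.7, 0.7, 0.7, 0.7, 0.7, 0.7],
  dp=[
    [0.45, 0.1, -0.06],
    [0.45, 0.1, -0.06],
    [0.45, 0.1, -0.06],
    [0.45, 0.1, -0.06],
    [0.45, 0.1, -0.06],
    [0.45, 0.1, -0.06],
    [0.45, 0.1, -0.06],
    [0.45, 0.1, -0.06],
    [0, 0, 0],
    [0, 0, 0],
  ],
  rot=[
    [0.3, -0.37, 3.35],
    [0.3, -0.37, 3.35],
    [0.3, -0.37, 3.35],
    [0.3, -0.37, 3.35],
    [0.3, -0.37, 3.35],
    [0.3, -0.37, 3.35],
    [0.3, -0.37, 3.35],
    [0.3, -0.37, 3.35],
    [0, 0, 0],
    [0, 0, 0],
  ],
)

```text
time_s: 10.13
eef_pos: [0.5516, 0.1309, 0.1267]
tcp_rot: [0.611, 0.002, 0.708, -0.355]
ft_force: [-0.3, -0.6, -2.1]
width: 0.0492
```

```bash
python3 - <<'E'
from st import *
np.set_printoptions(precision=3,suppress=True)
s=env.observe();p,r=pose();print(s["qpos"],s["width"],p,s["ft_force"])
B=r*TBR;f=p+r.apply(TBf);print("foot",f,"bottle axes\n",B.as_matrix())
t,R=tool_for([.55,.12,.02],up(240));plan(t,R,5)
c=read_camera("side");q=proj(c,f+[0,0,.05]);print(q)
y,x=int(q[0]),int(q[1]);im=c["pixels"][max(y-100,0):y+100,x-130:x+130];save({"pixels":cv2.resize(im,None,fx=3,fy=3)},"up2.png")
E
```

```text
[-0.43   0.743  2.065  1.475  1.048 -1.183] 0.049195790246502676 [0.552 0.131 0.127] [-0.319 -0.623 -2.141]
foot [0.547 0.123 0.079] bottle axes
 [[-0.503  0.864  0.006]
 [-0.864 -0.503 -0.004]
 [-0.    -0.007  1.   ]]
N 5 dp cm [1.03 0.58 0.08] rot [ 0.  -0.1 -0. ] |dp|mm 11.8 |rot| 0.10
  path mid [0.553 0.129 0.091] end [0.555 0.128 0.068]
(np.float64(201.77810907042777), np.float64(318.5646341300958))
```

View pics/up2.png

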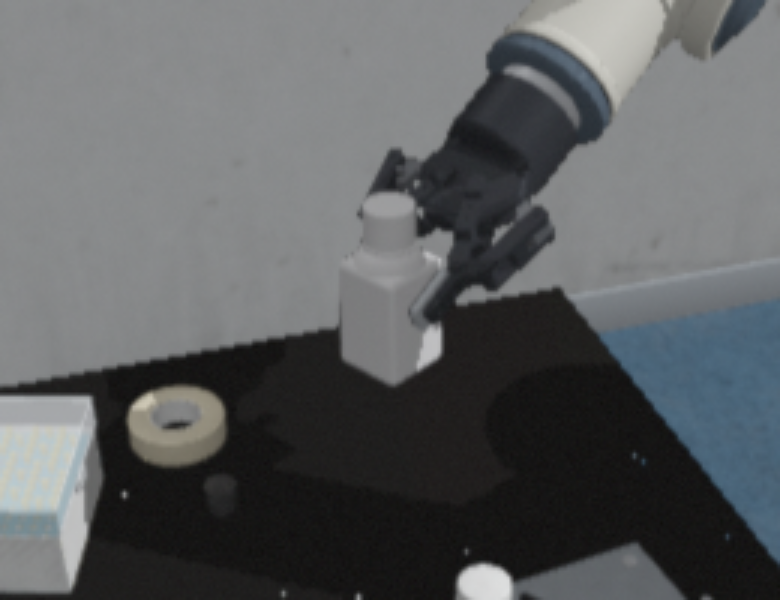

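The bottle hangs upright, with its cap at (388, 225) and foot at (392, 375) in the crop, clear of the tape and the stopper.

Request:
play_rows(
  hand=[0.7, 0.7, 0.7, 0.7, 0.7, 0.7, 0.7, 0.7],
  dp=[
    [0.87, 0.5, 0],
    [1.3, 0.75, 0],
    [1.3, 0.75, 0],
    [1.3, 0.75, 0],
    [0.87, 0.5, 0],
    [0.43, 0.25, 0],
    [0, 0, 0],
    [0, 0, 0],
  ],
  rot=[
    [0, 0, 0],
    [0, 0, 0],
    [0, 0, 0],
    [0, 0, 0],
    [0, 0, 0],
    [0, 0, 0],
    [0, 0, 0],
    [0, 0, 0],
  ],
)

```text
time_s: 10.85
eef_pos: [0.5531, 0.1316, 0.0586]
tcp_rot: [0.614, 0.003, 0.706, -0.354]
ft_force: [-0.1, 1.6, -1.4]
width: 0.0495
```

Request:
play_rows(
  hand=[0.7, 0.7, 0.7, 0.7, 0.7],
  dp=[
    [0.17, 0.1, 0],
    [0.17, 0.1, 0],
    [0.17, 0.1, 0],
    [0, 0, 0],
    [0, 0, 0],
  ],
  rot=[
    [0, 0, 0],
    [0, 0, 0],
    [0, 0, 0],
    [0, 0, 0],
    [0, 0, 0],
  ],
)

```text
time_s: 11.27
eef_pos: [0.5532, 0.1312, 0.052]
tcp_rot: [0.613, 0.003, 0.706, -0.354]
ft_force: [-0.8, -1.4, -2.1]
width: 0.0493
```

```bash
python3 - <<'E'
from st import *
np.set_printoptions(precision=3,suppress=True)
s=env.observe();p,r=pose();print(s["width"],p,s["ft_force"],s["moment"])
print("foot",p+r.apply(TBf),(r*TBR).as_matrix()[:,2])
E
```

```text
0.049273311500425056 [0.553 0.131 0.052] [-0.844 -1.369 -2.082] [-0.563  0.284  0.034]
foot [0.548 0.123 0.004] [-0.001 -0.004  1.   ]
```

Request:
play_rows(
  hand=[0.7, 0.7, 0.7, 0.7],
  dp=[
    [0.17, 0.1, 0],
    [0.13, 0.08, 0],
    [0, 0, 0],
    [0, 0, 0],
  ],
  rot=[
    [0, 0, 0],
    [0, 0, 0],
    [0, 0, 0],
    [0, 0, 0],
  ],
)

```text
time_s: 11.6
eef_pos: [0.5532, 0.1313, 0.0484]
tcp_rot: [0.613, 0.003, 0.706, -0.354]
ft_force: [-0.5, 1.0, -1.5]
width: 0.0496
```

Request:
play_rows(
  hand=[0.7, 0.7, 0.7],
  dp=[
    [0.13, 0.08, 0],
    [0, 0, 0],
    [0, 0, 0],
  ],
  rot=[
    [0, 0, 0],
    [0, 0, 0],
    [0, 0, 0],
  ],
)

```text
time_s: 11.85
eef_pos: [0.5533, 0.1313, 0.0469]
tcp_rot: [0.613, 0.004, 0.706, -0.354]
ft_force: [-0.7, -0.2, -2.0]
width: 0.0494
```

Request:
play_rows(
  hand=[0.7, 0.7, 0.7],
  dp=[
    [0.09, 0.05, 0],
    [0, 0, 0],
    [0, 0, 0],
  ],
  rot=[
    [0, 0, 0],
    [0, 0, 0],
    [0, 0, 0],
  ],
)

```text
time_s: 12.1
eef_pos: [0.5533, 0.1313, 0.0459]
tcp_rot: [0.614, 0.003, 0.706, -0.354]
ft_force: [0.4, -0.2, -0.9]
width: 0.0492
```

Request:
play_rows(
  hand=[0.7, 0.7, 0.7],
  dp=[
    [0.13, 0.08, 0],
    [0, 0, 0],
    [0, 0, 0],
  ],
  rot=[
    [0, 0, 0],
    [0, 0, 0],
    [0, 0, 0],
  ],
)

```text
time_s: 12.35
eef_pos: [0.5533, 0.1314, 0.0444]
tcp_rot: [0.613, 0.004, 0.706, -0.354]
ft_force: [-0.4, -0.6, -1.9]
width: 0.0495
```

Request:
play_rows(
  hand=[0.7, 0.7, 0.7],
  dp=[
    [0.09, 0.05, 0],
    [0, 0, 0],
    [0, 0, 0],
  ],
  rot=[
    [0, 0, 0],
    [0, 0, 0],
    [0, 0, 0],
  ],
)

```text
time_s: 12.6
eef_pos: [0.5533, 0.1314, 0.0435]
tcp_rot: [0.614, 0.004, 0.706, -0.354]
ft_force: [-0.2, 0.1, -0.2]
width: 0.0494
```

```bash
python3 - <<'E'
from st import *
np.set_printoptions(precision=4,suppress=True)
s=read_camera("side");t=read_camera("top")
A=spot_point(s,"dispenser_center");B=spot_point(t,"dispenser_center")
print(A[0]["conf"],B[0]["conf"] if B else None)
if A and B: print(tri([(s,A[0]["centre"]),(t,B[0]["centre"])]))
m=masks_of(s,"dispenser_center")[0];print(m["extent"]);
ys,xs=np.nonzero(m["pixels"]);x,y=[xs[ys==ys.max()].mean(),ys.max()+.5];print(x,y)
p,r=pose()
for z in(-.005,0,.005):
  f=p+r.apply(TBf);f[2]=z
  # lowest corner of foot in the side image, cap top
  cs=[proj(s,f+[*(up(240).apply([sx*.025,sy*.025,0])[:2]),0]) for sx in(-1,1) for sy in(-1,1)];print(z,max(cs))
print("ft",np.mean([env.observe()["ft_force"] for _ in range(3)],0))
E
```

```text
0.59 0.94
(array([0.5497, 0.1221, 0.0614]), [np.float64(0.0014605420355296348), np.float64(0.0014605420355296406)])
[303.7, 200.4, 335.2, 261.7]
317.0 259.5
-0.005 (np.float64(265.6522522234543), np.float64(318.58106943582544))
0 (np.float64(263.8156213170563), np.float64(318.5732350349448))
0.005 (np.float64(261.9669281468096), np.float64(318.5653491808243))
ft [-0.3501  1.1385 -0.2878]
```

Request:
play_rows(
  hand=[0.7, 0.7, 0.7],
  dp=[
    [0.13, 0.08, 0],
    [0, 0, 0],
    [0, 0, 0],
  ],
  rot=[
    [0, 0, 0],
    [0, 0, 0],
    [0, 0, 0],
  ],
)

```text
time_s: 13.1
eef_pos: [0.5533, 0.1317, 0.0432]
tcp_rot: [0.614, 0.004, 0.706, -0.353]
ft_force: [-4.4, -3.1, 18.4]
width: 0.0496
```

Request:
play_rows(
  hand=[0.7, 0.7, 0.7],
  dp=[
    [0.09, 0.05, 0],
    [0, 0, 0],
    [0, 0, 0],
  ],
  rot=[
    [0, 0, 0],
    [0, 0, 0],
    [0, 0, 0],
  ],
)

```text
time_s: 13.35
eef_pos: [0.5534, 0.1318, 0.0432]
tcp_rot: [0.614, 0.005, 0.706, -0.353]
ft_force: [-9.5, -9.8, 34.1]
width: 0.0492
```

Request:
play_rows(
  hand=[0.7, 0.7, 0.7],
  dp=[
    [0.09, 0.05, 0],
    [0, 0, 0],
    [0, 0, 0],
  ],
  rot=[
    [0, 0, 0],
    [0, 0, 0],
    [0, 0, 0],
  ],
)

```text
time_s: 13.6
eef_pos: [0.5534, 0.1319, 0.0432]
tcp_rot: [0.615, 0.006, 0.705, -0.353]
ft_force: [-14.3, -16.8, 47.3]
width: 0.0493
```

Request:
play_rows(
  hand=[0.7, 0.7, 0.7, 0.7],
  dp=[
    [-0.13, -0.08, 0],
    [-0.1, -0.05, 0],
    [0, 0, 0],
    [0, 0, 0],
  ],
  rot=[
    [0, 0, 0],
    [0, 0, 0],
    [0, 0, 0],
    [0, 0, 0],
  ],
)

```text
time_s: 13.93
eef_pos: [0.5533, 0.1315, 0.0432]
tcp_rot: [0.614, 0.004, 0.706, -0.354]
ft_force: [-6.0, -6.8, 13.5]
width: 0.0495
```

Request:
play_rows(
  hand=[0.7, 0.7, 0.7],
  dp=[
    [-0.07, -0.04, 0],
    [0, 0, 0],
    [0, 0, 0],
  ],
  rot=[
    [0, 0, 0],
    [0, 0, 0],
    [0, 0, 0],
  ],
)

```text
time_s: 14.18
eef_pos: [0.5533, 0.1313, 0.0433]
tcp_rot: [0.614, 0.004, 0.706, -0.354]
ft_force: [-2.4, -3.5, 3.9]
width: 0.0493
```

Request:
play_rows(
  hand=[0.4, 0.35, 0.3, 0.2, 0.1, 0, 0, 0, 0, 0],
  dp=[
    [0, 0, 0],
    [0, 0, 0],
    [0, 0, 0],
    [0, 0, 0],
    [0, 0, 0],
    [0, 0, 0],
    [0, 0, 0],
    [0, 0, 0],
    [0, 0, 0],
    [0, 0, 0],
  ],
  rot=[
    [0, 0, 0],
    [0, 0, 0],
    [0, 0, 0],
    [0, 0, 0],
    [0, 0, 0],
    [0, 0, 0],
    [0, 0, 0],
    [0, 0, 0],
    [0, 0, 0],
    [0, 0, 0],
  ],
)

```text
time_s: 15.02
eef_pos: [0.5533, 0.1314, 0.0433]
tcp_rot: [0.613, 0.004, 0.706, -0.354]
ft_force: [-0.2, 0.6, 0.0]
width: 0.0853
```

Request:
play_rows(
  hand=[0, 0, 0, 0, 0, 0, 0],
  dp=[
    [0, -1.5, 0],
    [0, -3, 0],
    [0, -3, 0],
    [0, -3, 0],
    [0, -3, 0],
    [0, -1.5, 0],
    [0, 0, 0],
  ],
  rot=[
    [0, 0, 0],
    [0, 0, 0],
    [0, 0, 0],
    [0, 0, 0],
    [0, 0, 0],
    [0, 0, 0],
    [0, 0, 0],
  ],
)

```text
time_s: 15.6
eef_pos: [0.4873, 0.0165, 0.1187]
tcp_rot: [0.614, 0.004, 0.705, -0.356]
ft_force: [0.4, 0.1, 0.1]
width: 0.0851
```

```bash
python3 - <<'E'
from st import *
np.set_printoptions(precision=4,suppress=True)
p,r=pose();print(p,env.observe()["qpos"]);print(r.as_matrix())
s=read_camera("side");t=read_camera("top")
A=spot_point(s,"dispenser_center");B=spot_point(t,"dispenser_center")
if A and B: print(A[0]["conf"],B[0]["conf"],tri([(s,A[0]["centre"]),(t,B[0]["centre"])]))
A=spot_point(s,"dispenser_spout");B=spot_point(t,"dispenser_spout");
for L,c in((A,s),(B,t)):
  if L: print(L[0]["conf"],atz(c,L[0]["centre"],.022))
R=look([0,0,-1],[np.cos(np.radians(-30)),np.sin(np.radians(-30)),0])
q=plan([.44,-.02,.27],r,6)
plan([.549,.122,.22],R,12,q)
E
```

```text
[0.4873 0.0165 0.1187] [-0.7494  0.765   2.0934  1.2141  1.1322 -1.2713]
[[-0.247   0.4425  0.8621]
 [-0.4303  0.747  -0.5067]
 [-0.8682 -0.4961  0.0059]]
0.91 0.58 (array([0.5549, 0.1183, 0.0542]), [np.float64(0.001580500647271147), np.float64(0.001580500647271254)])
0.68 [0.5199 0.0702 0.022 ]
0.72 [0.5207 0.0859 0.022 ]
N 6 dp cm [-1.73 -2.11 -0.33] rot [ 0.05 -0.01 -0.01] |dp|mm 27.5 |rot| 0.05
  path mid [ 0.456 -0.007  0.219] end [ 0.44 -0.02  0.27]
N 12 dp cm [-1.07  1.2   0.19] rot [-0.05 -0.02 -5.02] |dp|mm 16.2 |rot| 5.02
  path mid [0.507 0.069 0.264] end [0.549 0.122 0.22 ]
```

Request:
play_rows(
  hand=[0, 0, 0, 0, 0, 0, 0],
  dp=[
    [-1.73, -2.1, -0.33],
    [-1.73, -2.1, -0.33],
    [-1.73, -2.1, -0.33],
    [-1.73, -2.1, -0.33],
    [-1.73, -2.1, -0.33],
    [-1.73, -2.1, -0.33],
    [0, 0, 0],
  ],
  rot=[
    [0, 0, 0],
    [0, 0, 0],
    [0, 0, 0],
    [0, 0, 0],
    [0, 0, 0],
    [0, 0, 0],
    [0, 0, 0],
  ],
)

```text
time_s: 16.48
eef_pos: [0.4404, -0.0211, 0.273]
tcp_rot: [0.615, 0.003, 0.705, -0.355]
ft_force: [-0.7, 0.6, -1.6]
width: 0.0859
```

```bash
python3 - <<'E'
from st import *
np.set_printoptions(precision=4,suppress=True)
p,r=pose();print(p,env.observe()["qpos"])
R=look([0,0,-1],[np.cos(np.radians(-30)),np.sin(np.radians(-30)),0])
plan([.52,.08,.24],R,14)
E
```

```text
[ 0.4404 -0.0211  0.273 ] [-0.8984  0.3986  2.0265  0.9659  1.4002 -0.9075]
N 14 dp cm [-0.67  0.72  0.13] rot [-0.04 -0.   -4.3 ] |dp|mm 9.9 |rot| 4.30
  path mid [0.488 0.041 0.271] end [0.52 0.08 0.24]
```

Request:
play_rows(
  hand=[0, 0, 0, 0, 0, 0, 0],
  dp=[
    [-0.67, 0.72, 0.13],
    [-0.67, 0.72, 0.13],
    [-0.67, 0.72, 0.13],
    [-0.67, 0.72, 0.13],
    [-0.67, 0.72, 0.13],
    [-0.67, 0.72, 0.13],
    [-0.67, 0.72, 0.13],
  ],
  rot=[
    [0, 0, -4.3],
    [0, 0, -4.3],
    [0, 0, -4.3],
    [0, 0, -4.3],
    [0, 0, -4.3],
    [0, 0, -4.3],
    [0, 0, -4.3],
  ],
)

```text
time_s: 17.07
eef_pos: [0.4832, 0.0347, 0.2705]
tcp_rot: [0.5, -0.181, 0.682, -0.502]
ft_force: [0.3, -0.2, -1.2]
width: 0.0854
```

Request:
play_rows(
  hand=[0, 0, 0, 0, 0, 0, 0, 0, 0],
  dp=[
    [-0.67, 0.72, 0.13],
    [-0.67, 0.72, 0.13],
    [-0.67, 0.72, 0.13],
    [-0.67, 0.72, 0.13],
    [-0.67, 0.72, 0.13],
    [-0.67, 0.72, 0.13],
    [-0.67, 0.72, 0.13],
    [0, 0, 0],
    [0, 0, 0],
  ],
  rot=[
    [0, 0, -4.3],
    [0, 0, -4.3],
    [0, 0, -4.3],
    [0, 0, -4.3],
    [0, 0, -4.3],
    [0, 0, -4.3],
    [0, 0, -4.3],
    [0, 0, 0],
    [0, 0, 0],
  ],
)

```text
time_s: 17.82
eef_pos: [0.5201, 0.0818, 0.2353]
tcp_rot: [-0.354, 0.353, -0.612, 0.613]
ft_force: [-0.1, 0.0, -1.1]
width: 0.0855
```

```bash
python3 - <<'E'
from st import *
np.set_printoptions(precision=4,suppress=True)
p,r=pose();print(p,env.observe()["qpos"]);print(r.as_matrix())
c=read_camera("wrist");save(c,"w3.png");s=read_camera("side")
A=spot_point(s,"dispenser_center");B=spot_point(c,"dispenser_center")
if A and B: print(A[0]["conf"],B[0]["conf"],B[0]["centre"],tri([(s,A[0]["centre"]),(c,B[0]["centre"])]))
for L,cc in((spot_point(s,"dispenser_spout"),s),(spot_point(c,"dispenser_spout"),c)):
  if L: print(L[0]["conf"],L[0]["centre"],atz(cc,L[0]["centre"],.022))
m=masks_of(c,"dispenser_center")[0];print(m["conf"],m["extent"])
E
```

```text
[0.5201 0.0818 0.2353] [0.0423 0.3506 1.5825 0.0005 1.2071 0.5665]
[[-0.5006  0.0014  0.8657]
 [-0.8657  0.0005 -0.5006]
 [-0.0011 -1.      0.001 ]]
0.61 [231.5, 334.7] [0.5225 0.0692 0.022 ]
0.61 [205.8, 322.8] [0.5196 0.0785 0.022 ]
0.8 [292.6, 123.0, 360.8, 207.4]
```

View pics/w3.png

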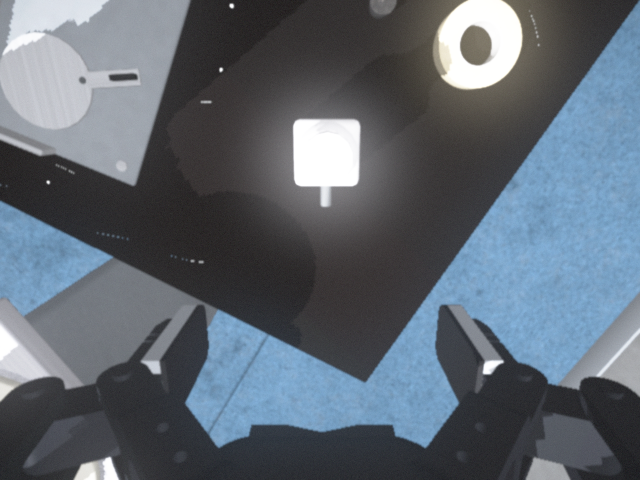

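```bash
python3 - <<'E'
from st import *
np.set_printoptions(precision=4,suppress=True)
c=read_camera("wrist");t=read_camera("top");g=cv2.cvtColor(c["pixels"],cv2.COLOR_RGB2GRAY)
print("axis by square",atz(c,(153,326.5),.077),"tip",atz(c,(205.5,326),.022))
_,b=cv2.threshold(g,235,255,0);b[:,:260]=0;b[:,400:]=0
n,l,st_,ce=cv2.connectedComponentsWithStats(b);i=1+np.argmax(st_[1:,4]);print("white",st_[i],ce[i])
rect=cv2.minAreaRect(np.argwhere(l==i)[:,::-1].astype(np.float32));print(rect)
bar=((g<70)[60:95,98:145]).astype(np.uint8);n,l,s2,ce=cv2.connectedComponentsWithStats(bar)
for k in range(1,n):
    if s2[k,4]>30: P=np.argwhere(l==k)+[60,98];print("bar",s2[k],P.mean(0),cv2.minAreaRect(P[:,::-1].astype(np.float32)),atz(c,P.mean(0),.018))
for cc,n in((c,"w"),(t,"t")):
    for th,z in(("pad_top",.01),("pointer",.018)):
        for L in spot_point(cc,th)[:2]: print(n,th,L["conf"],L["centre"],atz(cc,L["centre"],z))
cv2.imwrite("pics/pad.png",cv2.resize(cv2.cvtColor(c["pixels"][10:150,0:170],cv2.COLOR_RGB2BGR),None,fx=4,fy=4,interpolation=cv2.INTER_CUBIC))
E
```

```text
axis by square [0.5489 0.1198 0.077 ] tip [0.5229 0.0742 0.022 ]
white [ 291  117   65   80 4151] [322.8897 150.113 ]
((323.0, 156.5), (79.0, 64.0), 90.0)
bar [ 10  14  26   5 100] [ 75.78 120.42] ((120.5, 76.0), (4.0, 25.0), 90.0) [0.4273 0.2607 0.018 ]
w pad_top 0.68 [79.0, 40.1] [0.362  0.2967 0.01  ]
w pointer 0.92 [74.8, 121.6] [0.4286 0.2608 0.018 ]
t pad_top 0.92 [349.9, 286.0] [0.3616 0.3056 0.01  ]
t pad_top 0.53 [207.2, 319.5] [0.6417 0.2001 0.01  ]
t pointer 0.74 [313.3, 303.5] [0.427  0.2619 0.018 ]
```

View pics/pad.png

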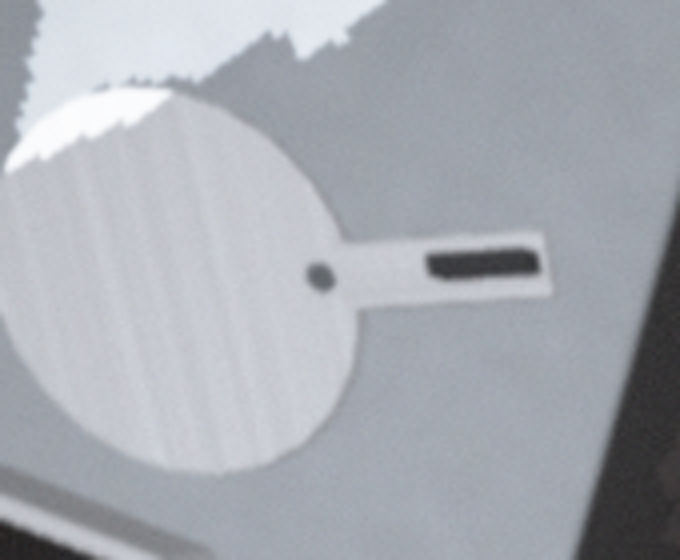

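The wrist view shows the upright bottle: body square centred near (325, 152) with the spout tip at (326, 206). The crop shows the whole pad disc, and the pointer bar at crop (483, 264).

```bash
python3 - <<'E'
from st import *
from scipy.optimize import least_squares
np.set_printoptions(precision=4,suppress=True)
c=read_camera("wrist")
pts=[(340,235),(300,175),(250,130),(185,93),(128,86),(355,380),(320,430),(280,460),(215,474),(150,458),(100,430),(50,380),(15,320)]
W=np.array([atz(c,(y/4+10-.4,x/4-.4),.01)[:2] for x,y in pts])
f=least_squares(lambda v:np.hypot(*(W-v[:2]).T)-v[2],[.36,.3,.04]);print("pad",f.x,np.abs(f.fun).max())
f2=least_squares(lambda v:np.hypot(*(W-v).T)-.04,[.36,.3]);print(f2.x)
e=[atz(c,(y/4+10-.4,x/4-.4),.018)[:2] for x,y in((428,266),(541,262))];b=np.mean(e,0);print("bar",e,b,"len",np.linalg.norm(e[1]-e[0]),"az",np.degrees(np.arctan2(*(e[1]-e[0])[::-1])))
d=b-f2.x;print("dist",np.linalg.norm(d),"az",np.degrees(np.arctan2(d[1],d[0])))
# bottle
p,r=pose();G=p+[0,0,0]
m=masks_of(c,"dispenser_center")[0];print(m["extent"]); s=spot_point(c,"dispenser_spout")[0];print(s["centre"])
im=c["pixels"][90:220,270:385];cv2.imwrite("pics/b.png",cv2.resize(im[:,:,::-1],None,fx=5,fy=5,interpolation=cv2.INTER_CUBIC))
for F in([.549,.121],[.549,.119]):
  for az in(240,):
    print(F,"top sq",[np.round(proj(c,np.r_[F,.077]+up(az).apply([sx*.025,sy*.025,0]))) for sx in(-1,1) for sy in(-1,1)],"tip",proj(c,np.r_[F,.022]+up(az).apply([.052,0,0])),"cap",proj(c,np.r_[F,.117]))
E
```

```text
pad [0.3642 0.2931 0.0389] 0.0013203113035239328
[0.364  0.2936]
bar [array([0.417 , 0.2667]), array([0.4383, 0.2551])] [0.4276 0.2609] len 0.024304697883970723 az -28.37172978201344
dist 0.07153059690365278 az -27.236013667351855
[289.5, 118.9, 357.6, 204.3]
[204.3, 320.4]
[0.549, 0.121] top sq [array([118., 292.]), array([117., 360.]), array([185., 294.]), array([185., 358.])] tip (np.float64(204.23785735309627), np.float64(325.23352336448085)) cap (np.float64(157.0474946526204), np.float64(326.8841030971509))
[0.549, 0.119] top sq [array([120., 294.]), array([120., 361.]), array([187., 295.]), array([187., 359.])] tip (np.float64(206.0539486533063), np.float64(326.3090518459589)) cap (np.float64(159.69966480927786), np.float64(328.3971443280942))
```

View pics/b.png

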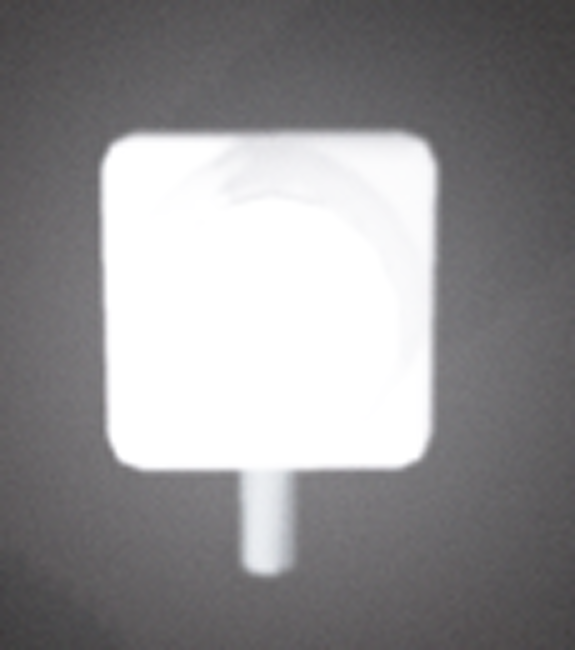

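```bash
python3 - <<'E'
from st import *
R=look([0,0,-1],[np.cos(np.radians(-30)),np.sin(np.radians(-30)),0])
s=plan([.5483,.1223,.17],R,4);plan([.5483,.1223,.087],R,5,s)
E
```

```text
N 4 dp cm [-1.27  1.67  0.06] rot [-0.05 -0.07 -0.02] |dp|mm 21.0 |rot| 0.09
  path mid [0.541 0.112 0.187] end [0.548 0.122 0.17 ]
N 5 dp cm [0.   1.66 0.  ] rot [0. 0. 0.] |dp|mm 16.6 |rot| 0.00
  path mid [0.548 0.122 0.12 ] end [0.548 0.122 0.087]
```

Request:
play_rows(
  hand=[0, 0, 0, 0, 0, 0],
  dp=[
    [-1.27, 1.67, 0.06],
    [-1.27, 1.67, 0.06],
    [-1.27, 1.67, 0.06],
    [-1.27, 1.67, 0.06],
    [0, 0, 0],
    [0, 0, 0],
  ],
  rot=[
    [0, 0, 0],
    [0, 0, 0],
    [0, 0, 0],
    [0, 0, 0],
    [0, 0, 0],
    [0, 0, 0],
  ],
)

```text
time_s: 19.12
eef_pos: [0.5481, 0.1226, 0.1695]
tcp_rot: [-0.353, 0.352, -0.612, 0.614]
ft_force: [-0.8, 0.4, 0.8]
width: 0.0856
```

```bash
python3 - <<'E'
from st import *
R=look([0,0,-1],[np.cos(np.radians(-30)),np.sin(np.radians(-30)),0])
plan([.5483,.1223,.087],R,6)
E
```

```text
N 6 dp cm [0.   1.38 0.  ] rot [-0.02 -0.04 -0.  ] |dp|mm 13.8 |rot| 0.04
  path mid [0.548 0.122 0.115] end [0.548 0.122 0.087]
```

Request:
play_rows(
  hand=[0, 0, 0, 0, 0, 0, 0, 0],
  dp=[
    [0, 1.4, 0],
    [0, 1.4, 0],
    [0, 1.4, 0],
    [0, 1.4, 0],
    [0, 1.4, 0],
    [0, 1.2, 0],
    [0, 0, 0],
    [0, 0, 0],
  ],
  rot=[
    [0, 0, 0],
    [0, 0, 0],
    [0, 0, 0],
    [0, 0, 0],
    [0, 0, 0],
    [0, 0, 0],
    [0, 0, 0],
    [0, 0, 0],
  ],
)

```text
time_s: 19.78
eef_pos: [0.5488, 0.1219, 0.0889]
tcp_rot: [-0.353, 0.351, -0.612, 0.614]
ft_force: [0.8, 0.0, 0.8]
width: 0.0851
```

Request:
play_rows(
  hand=[0.3, 0.4, 0.5, 0.55, 0.6, 0.7, 0.8, 0.8, 0.8, 0.8],
  dp=[
    [0, 0, 0],
    [0, 0, 0],
    [0, 0, 0],
    [0, 0, 0],
    [0, 0, 0],
    [0, 0, 0],
    [0, 0, 0],
    [0, 0, 0],
    [0, 0, 0],
    [0, 0, 0],
  ],
  rot=[
    [0, 0, 0],
    [0, 0, 0],
    [0, 0, 0],
    [0, 0, 0],
    [0, 0, 0],
    [0, 0, 0],
    [0, 0, 0],
    [0, 0, 0],
    [0, 0, 0],
    [0, 0, 0],
  ],
)

```text
time_s: 20.62
eef_pos: [0.5487, 0.1226, 0.0887]
tcp_rot: [-0.353, 0.351, -0.612, 0.614]
ft_force: [-2.9, 1.7, 11.5]
width: 0.0322
```

```bash
python3 - <<'E'
from st import *
p,r=pose()
s=plan(p+[0,0,.16],r,6)
R=look([0,0,-1],[np.cos(np.radians(62.4)),np.sin(np.radians(62.4)),0])
plan([.364,.2936,.25],R,18,s)
E
```

```text
N 6 dp cm [-0.   -2.67  0.01] rot [0. 0. 0.] |dp|mm 26.7 |rot| 0.00
  path mid [0.549 0.123 0.195] end [0.549 0.123 0.249]
N 18 dp cm [-1.3  -0.01 -0.87] rot [-0.01 -5.15  0.01] |dp|mm 15.6 |rot| 5.15
  path mid [0.481 0.258 0.249] end [0.364 0.294 0.25 ]
```

Request:
play_rows(
  hand=[0.8, 0.8, 0.8, 0.8, 0.8, 0.8, 0.8, 0.8],
  dp=[
    [0, -1, 0],
    [0, -2.5, 0],
    [0, -3, 0],
    [0, -3, 0],
    [0, -3, 0],
    [0, -2.5, 0],
    [0, -1, 0],
    [0, 0, 0],
  ],
  rot=[
    [0, 0, 0],
    [0, 0, 0],
    [0, 0, 0],
    [0, 0, 0],
    [0, 0, 0],
    [0, 0, 0],
    [0, 0, 0],
    [0, 0, 0],
  ],
)

```text
time_s: 21.28
eef_pos: [0.5491, 0.1226, 0.2506]
tcp_rot: [-0.355, 0.35, -0.612, 0.615]
ft_force: [0.1, -0.6, -1.4]
width: 0.0325
```

Request:
play_rows(
  hand=[0.8, 0.8, 0.8, 0.8, 0.8, 0.8, 0.8, 0.8, 0.8],
  dp=[
    [-1.3, 0, -0.87],
    [-1.3, 0, -0.87],
    [-1.3, 0, -0.87],
    [-1.3, 0, -0.87],
    [-1.3, 0, -0.87],
    [-1.3, 0, -0.87],
    [-1.3, 0, -0.87],
    [-1.3, 0, -0.87],
    [-1.3, 0, -0.87],
  ],
  rot=[
    [0, -5.15, 0],
    [0, -5.15, 0],
    [0, -5.15, 0],
    [0, -5.15, 0],
    [0, -5.15, 0],
    [0, -5.15, 0],
    [0, -5.15, 0],
    [0, -5.15, 0],
    [0, -5.15, 0],
  ],
)

```text
time_s: 22.03
eef_pos: [0.491, 0.2479, 0.2458]
tcp_rot: [-0.566, 0.566, -0.423, 0.425]
ft_force: [-0.8, -0.1, -2.3]
width: 0.0325
```

Request:
play_rows(
  hand=[0.8, 0.8, 0.8, 0.8, 0.8, 0.8, 0.8, 0.8, 0.8, 0.8],
  dp=[
    [-1.3, 0, -0.87],
    [-1.3, 0, -0.87],
    [-1.3, 0, -0.87],
    [-1.3, 0, -0.87],
    [-1.3, 0, -0.87],
    [-1.3, 0, -0.87],
    [-1.3, 0, -0.87],
    [-1.3, 0, -0.87],
    [-1.3, 0, -0.87],
    [0, 0, 0],
  ],
  rot=[
    [0, -5.15, 0],
    [0, -5.15, 0],
    [0, -5.15, 0],
    [0, -5.15, 0],
    [0, -5.15, 0],
    [0, -5.15, 0],
    [0, -5.15, 0],
    [0, -5.15, 0],
    [0, -5.15, 0],
    [0, 0, 0],
  ],
)

```text
time_s: 22.87
eef_pos: [0.3597, 0.2926, 0.2455]
tcp_rot: [-0.686, 0.688, -0.166, 0.166]
ft_force: [1.5, 0.6, -1.8]
width: 0.0321
```

```bash
python3 - <<'E'
from st import *
np.set_printoptions(precision=4,suppress=True)
p,r=pose();print(p,env.observe()["qpos"]);print(r.as_matrix())
R=look([0,0,-1],[np.cos(np.radians(62.4)),np.sin(np.radians(62.4)),0])
plan([.364,.2936,.125],R,6)
c=read_camera("wrist");s=read_camera("side");t=read_camera("top")
for cc,n in((c,"w"),(s,"s"),(t,"t")):
    for th in("pad_top","pointer","dispenser_spout","dispenser_center"):
        for L in spot_point(cc,th)[:1]: print(n,th,round(L["conf"],2),np.round(L["centre"],1),atz(cc,L["centre"],{"pad_top":.01,"pointer":.018,"dispenser_spout":p[2]-.0887+.022}.get(th,p[2]-.0887+.058)))
im=np.hstack([c["pixels"][:,120:520],s["pixels"][100:400,240:490].repeat(1,0)[:300].copy().__class__((480,250,3),np.uint8)*0]);
im[:300,400:]=s["pixels"][100:400,240:490];save({"pixels":im},"pre.png")
E
```

```text
[0.3597 0.2926 0.2455] [ 0.5556  0.2514  1.7049 -0.0023  1.1867 -0.5398]
[[ 0.8895 -0.      0.4569]
 [-0.4569 -0.0026  0.8895]
 [ 0.0011 -1.     -0.0023]]
N 6 dp cm [0.06 2.01 0.05] rot [0.02 0.07 0.01] |dp|mm 20.1 |rot| 0.07
  path mid [0.363 0.293 0.165] end [0.364 0.294 0.125]
w pad_top 0.61 [196.4 324.2] [0.36   0.2949 0.01  ]
s pad_top 0.7 [321.7 398.3] [0.3672 0.2919 0.01  ]
s pointer 0.89 [301.7 361.6] [0.4361 0.2649 0.018 ]
s dispenser_spout 0.94 [230.4 386.3] [0.4062 0.2589 0.1788]
s dispenser_center 0.63 [227.8 415.8] [0.3628 0.2933 0.2148]
```

View pics/pre.png

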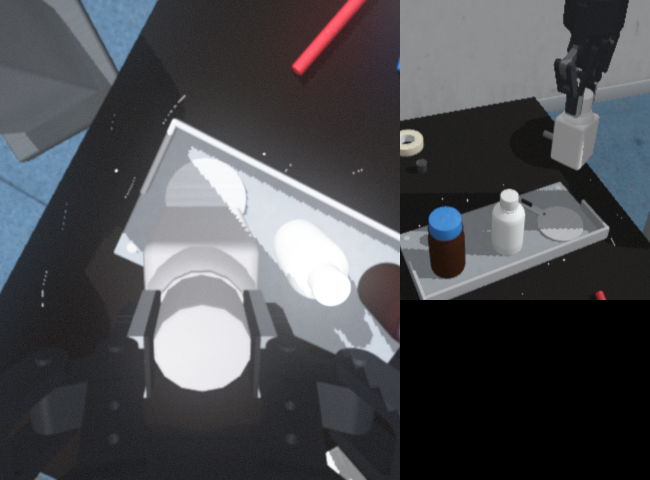

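Request:
play_rows(
  hand=[0.8, 0.8, 0.8, 0.8, 0.8, 0.8, 0.8, 0.8, 0.8],
  dp=[
    [0.06, 1.0, 0.06],
    [0.06, 2.0, 0.06],
    [0.06, 2.0, 0.06],
    [0.06, 2.0, 0.06],
    [0.06, 2.0, 0.06],
    [0.06, 2.0, 0.06],
    [0, 1.5, 0],
    [0, 1.0, 0],
    [0, 0, 0],
  ],
  rot=[
    [0, 0.07, 0],
    [0, 0.07, 0],
    [0, 0.07, 0],
    [0, 0.07, 0],
    [0, 0.07, 0],
    [0, 0.07, 0],
    [0, 0, 0],
    [0, 0, 0],
    [0, 0, 0],
  ],
)

```text
time_s: 24.37
eef_pos: [0.3677, 0.2943, 0.1107]
tcp_rot: [-0.686, 0.687, -0.17, 0.172]
ft_force: [-0.5, -0.5, -1.7]
width: 0.0325
```

```bash
python3 - <<'E'
from st import *
np.set_printoptions(precision=4,suppress=True)
p,r=pose();print(p);print(r.as_matrix()[:,2],env.observe()["ft_force"])
R=look([0,0,-1],[np.cos(np.radians(62.4)),np.sin(np.radians(62.4)),0])
plan([.364,.2936,.1015],R,2)
c=read_camera("wrist");s=read_camera("side");t=read_camera("top");h=p[2]-.0887
for cc,n in((c,"w"),(s,"s"),(t,"t")):
    for th in("pad_top","pointer","dispenser_spout","dispenser_center"):
        for L in spot_point(cc,th)[:1]: print(n,th,round(L["conf"],2),np.round(L["centre"],1),atz(cc,L["centre"],{"pad_top":.01,"pointer":.018,"dispenser_spout":h+.022}.get(th,h+.058)))
F=np.r_[.364,.2936,h];U=up(-27.6)
print("pred spout s",proj(s,F+U.apply([.052,0,.022])),"t",proj(t,F+U.apply([.052,0,.022])))
a=cv2.resize(s["pixels"][230:360,300:460],(400,325),interpolation=cv2.INTER_CUBIC);b=cv2.resize(t["pixels"][270:400,230:390],(400,325),interpolation=cv2.INTER_CUBIC)
save({"pixels":np.hstack([a,b])},"near.png")
E
```

```text
[0.3677 0.2943 0.1107]
[ 0.4695  0.8829 -0.0011] [-0.4926 -0.4858 -1.7105]
N 2 dp cm [-0.15  0.46 -0.12] rot [ 0.03 -0.2   0.06] |dp|mm 4.9 |rot| 0.21
  path mid [0.364 0.294 0.102] end [0.364 0.294 0.102]
s pad_top 0.81 [320.2 396.2] [0.3711 0.2892 0.01  ]
s pointer 0.76 [301.1 366.6] [0.4275 0.2614 0.018 ]
s dispenser_spout 0.64 [290.4 375. ] [0.4145 0.2577 0.044 ]
t pointer 0.44 [309.9 253.8] [0.4474 0.3588 0.018 ]
pred spout s (np.float64(295.3212742857103), np.float64(376.73326923354256)) t (np.float64(321.55958013826364), np.float64(300.22950034055697))
```

View pics/near.png

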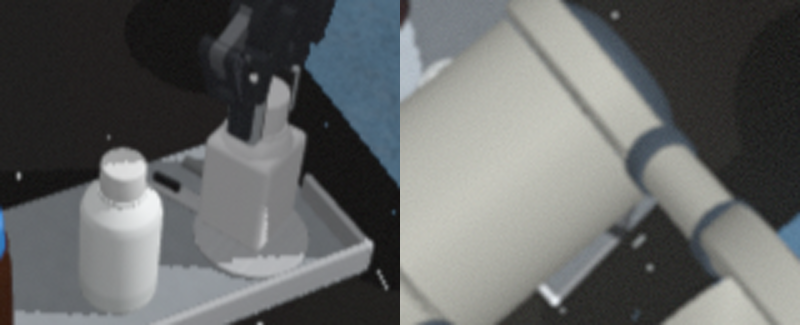

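The side crop shows the bottle hanging upright over the pad, inside its rim. Its foot corner is at (262, 248), and the pointer at (167, 182) is on the spout side. The top camera is blocked by the arm.

Request:
play_rows(
  hand=[0.8, 0.8, 0.8, 0.8, 0.8],
  dp=[
    [-0.15, 0.4, -0.12],
    [-0.15, 0.4, -0.12],
    [0, 0.1, 0],
    [0, 0, 0],
    [0, 0, 0],
  ],
  rot=[
    [0, 0, 0],
    [0, 0, 0],
    [0, 0, 0],
    [0, 0, 0],
    [0, 0, 0],
  ],
)

```text
time_s: 25.53
eef_pos: [0.3646, 0.294, 0.1031]
tcp_rot: [0.686, -0.686, 0.17, -0.172]
ft_force: [0.3, 0.3, -1.0]
width: 0.0325
```

Request:
play_rows(
  hand=[0.8, 0.8, 0.8],
  dp=[
    [0, 0.15, 0],
    [0, 0, 0],
    [0, 0, 0],
  ],
  rot=[
    [0, 0, 0],
    [0, 0, 0],
    [0, 0, 0],
  ],
)

```text
time_s: 25.78
eef_pos: [0.3647, 0.2941, 0.1018]
tcp_rot: [0.686, -0.686, 0.17, -0.172]
ft_force: [-0.1, -0.4, -2.2]
width: 0.0323
```

Request:
play_rows(
  hand=[0.8, 0.8, 0.8],
  dp=[
    [0, 0.15, 0],
    [0, 0, 0],
    [0, 0, 0],
  ],
  rot=[
    [0, 0, 0],
    [0, 0, 0],
    [0, 0, 0],
  ],
)

```text
time_s: 26.03
eef_pos: [0.3647, 0.294, 0.1002]
tcp_rot: [0.686, -0.686, 0.17, -0.172]
ft_force: [0.5, -0.3, -1.8]
width: 0.0325
```

Request:
play_rows(
  hand=[0.8, 0.8, 0.8],
  dp=[
    [0, 0.1, 0],
    [0, 0, 0],
    [0, 0, 0],
  ],
  rot=[
    [0, 0, 0],
    [0, 0, 0],
    [0, 0, 0],
  ],
)

```text
time_s: 26.28
eef_pos: [0.3647, 0.294, 0.0993]
tcp_rot: [0.686, -0.686, 0.17, -0.172]
ft_force: [0.3, 0.1, -2.2]
width: 0.0325
```

Request:
play_rows(
  hand=[0.8, 0.8, 0.8],
  dp=[
    [0, 0.1, 0],
    [0, 0, 0],
    [0, 0, 0],
  ],
  rot=[
    [0, 0, 0],
    [0, 0, 0],
    [0, 0, 0],
  ],
)

```text
time_s: 26.53
eef_pos: [0.365, 0.294, 0.0987]
tcp_rot: [0.686, -0.686, 0.169, -0.173]
ft_force: [-0.7, -3.7, 10.7]
width: 0.0322
```

Request:
play_rows(
  hand=[0.8, 0.6, 0.55, 0.5, 0.4, 0.3, 0.2, 0.1, 0, 0],
  dp=[
    [0, -0.04, 0],
    [0, 0, 0],
    [0, 0, 0],
    [0, 0, 0],
    [0, 0, 0],
    [0, 0, 0],
    [0, 0, 0],
    [0, 0, 0],
    [0, 0, 0],
    [0, 0, 0],
  ],
  rot=[
    [0, 0, 0],
    [0, 0, 0],
    [0, 0, 0],
    [0, 0, 0],
    [0, 0, 0],
    [0, 0, 0],
    [0, 0, 0],
    [0, 0, 0],
    [0, 0, 0],
    [0, 0, 0],
  ],
)

```text
time_s: 27.37
eef_pos: [0.3647, 0.2941, 0.0987]
tcp_rot: [0.686, -0.686, 0.17, -0.172]
ft_force: [0.0, 0.7, 0.2]
width: 0.0852
```

Request:
play_rows(
  hand=[0, 0, 0, 0, 0, 0, 0, 0, 0],
  dp=[
    [0, 0, 0],
    [0, -1, 0],
    [0, -2.5, 0],
    [0, -3, 0],
    [0, -3, 0],
    [0, -3, 0],
    [0, -2, 0],
    [0, -1, 0],
    [0, 0, 0],
  ],
  rot=[
    [0, 0, 0],
    [0, 0, 0],
    [0, 0, 0],
    [0, 0, 0],
    [0, 0, 0],
    [0, 0, 0],
    [0, 0, 0],
    [0, 0, 0],
    [0, 0, 0],
  ],
)

```text
time_s: 28.12
eef_pos: [0.365, 0.2947, 0.2559]
tcp_rot: [0.687, -0.685, 0.169, -0.173]
ft_force: [0.0, 0.3, -0.1]
width: 0.0853
```

Request:
play_rows(
  hand=[0, 0, 0, 0, 0, 0],
  dp=[
    [2, 0, 0],
    [3, 0, 0],
    [3, 0, 0],
    [2, 0, 0],
    [0, 0, 0],
    [0, 0, 0],
  ],
  rot=[
    [0, 0, 0],
    [0, 0, 0],
    [0, 0, 0],
    [0, 0, 0],
    [0, 0, 0],
    [0, 0, 0],
  ],
)

```text
time_s: 28.62
eef_pos: [0.4525, 0.2465, 0.2528]
tcp_rot: [-0.686, 0.686, -0.171, 0.172]
ft_force: [0.1, -0.6, -0.1]
width: 0.0854
```

```bash
python3 - <<'E'
from st import *
np.set_printoptions(precision=4,suppress=True)
p,r=pose();print(p,env.observe()["qpos"])
c=read_camera("wrist");s=read_camera("side");t=read_camera("top")
for cc,n in((c,"w"),(s,"s"),(t,"t")):
    for th in("pad_top","pointer","dispenser_spout","dispenser_center"):
        for L in spot_point(cc,th)[:1]: print(n,th,round(L["conf"],2),np.round(L["centre"],1),atz(cc,L["centre"],{"pad_top":.01,"pointer":.018,"dispenser_spout":.032}.get(th,.068)))
F=np.r_[.3645,.294,.01];U=up(-28)
print("pred tip",proj(c,F+U.apply([.052,0,.022])),"sq",[np.round(proj(c,F+U.apply([a*.025,b*.025,.077]))) for a in(-1,1) for b in(-1,1)],"pointer",[proj(c,np.r_[np.array([.364,.2936])+.0*1+.0,0.018]+U.apply([d,0,0])) for d in(.06,.082)])
im=c["pixels"];cv2.imwrite("pics/fin.png",cv2.resize(im[0:300,160:480][:,:,::-1],None,fx=2,fy=2,interpolation=cv2.INTER_CUBIC))
E
```

```text
[0.4525 0.2465 0.2528] [ 0.3842  0.3163  1.5832 -0.002   1.2404 -0.6957]
w pointer 0.64 [166.5 323.6] [0.4274 0.2623 0.018 ]
w dispenser_spout 0.68 [145.9 321.9] [0.4088 0.2704 0.032 ]
s pad_top 0.63 [320.7 399.6] [0.3652 0.2891 0.01  ]
s pointer 0.61 [301.4 364.2] [0.4316 0.2631 0.018 ]
s dispenser_spout 0.74 [295.4 377.2] [0.4097 0.2572 0.032 ]
s dispenser_center 0.92 [299.  402.5] [0.3661 0.294  0.068 ]
t pad_top 0.68 [348.9 288.4] [0.3629 0.3007 0.01  ]
t pointer 0.76 [315.6 303.1] [0.4226 0.2633 0.018 ]
t dispenser_spout 0.78 [322.7 298.5] [0.4092 0.2736 0.032 ]
t dispenser_center 0.9 [343.6 291.1] [0.3707 0.2907 0.068 ]
pred tip (np.float64(147.89747366180015), np.float64(321.9739005694046)) sq [array([ 44., 287.]), array([ 44., 357.]), array([117., 289.]), array([117., 355.])] pointer [(np.float64(155.15316690797715), np.float64(321.3595191792248)), (np.float64(178.36296739255835), np.float64(321.3933449506939))]
```

View pics/fin.png

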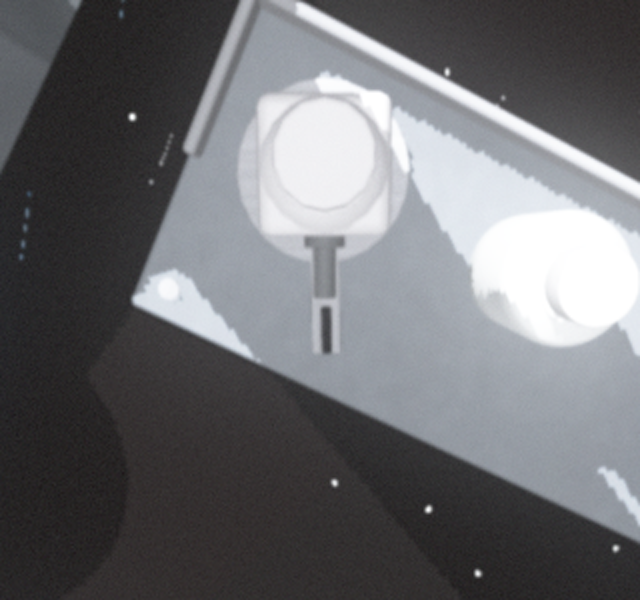

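The picture shows the bottle upright on the pad, with the spout running straight along the pointer (columns 324.5 and 326). The square is centred side to side on the disc. I'll do one numeric check along the pointer direction.

```bash
python3 - <<'E'
from st import *
from scipy.optimize import least_squares
np.set_printoptions(precision=4,suppress=True)
c=read_camera("wrist");g=lambda x,y:(y/2-.25,x/2+160-.25)
W=np.array([atz(c,g(*q),.01)[:2] for q in[(238,170),(241,195),(252,220),(268,240),(290,255),(355,257),(385,240),(405,210),(411,180),(410,160)]])
pad=least_squares(lambda v:np.hypot(*(W-v).T)-.04,[.36,.3]);print("pad",pad.x,np.abs(pad.fun).max());pad=pad.x
sq=np.mean([atz(c,g(x,y),.087)[:2] for x,y in((258,94),(391,94),(258,236),(391,236))],0);print("bottle",sq)
bar=atz(c,g(326,329),.018)[:2];tip=atz(c,g(324.5,297),.027)[:2]
az=lambda v:np.degrees(np.arctan2(v[1],v[0]))
print("bar",bar,np.linalg.norm(bar-pad),az(bar-pad),"tip",tip,np.linalg.norm(tip-sq),az(tip-sq))
e=U=np.r_[np.cos(np.radians(-28)),np.sin(np.radians(-28))];print("offset along pointer mm",1e3*(sq-pad)@e,"across",1e3*(sq-pad)@[-e[1],e[0]])
for cc in(read_camera("side"),read_camera("top")):
  for th in("amber_bottle","bottle_small","tape_roll","rubber_stopper"):
    for L in spot_point(cc,th)[:1]: print(th,np.round(L["centre"],1))
E
```

```text
pad [0.3635 0.2958] 0.0006835681683469708
bottle [0.3658 0.2941]
bar [0.4255 0.2633] 0.06996707354355948 -27.64502751681752 tip [0.4113 0.27  ] 0.051522392230745354 -27.854651422208867
offset along pointer mm 2.7842495686427515 across -0.44052301017177803
bottle_small [343.4 343.6]
tape_roll [243.1 248. ]
rubber_stopper [269.9 258.8]
```

```bash
python3 - <<'E'
from h import *
c=read_camera("side");save(c,"last.png");print(env.observe()["time_s"])
E
```

```text
29.9667
```

View pics/last.png

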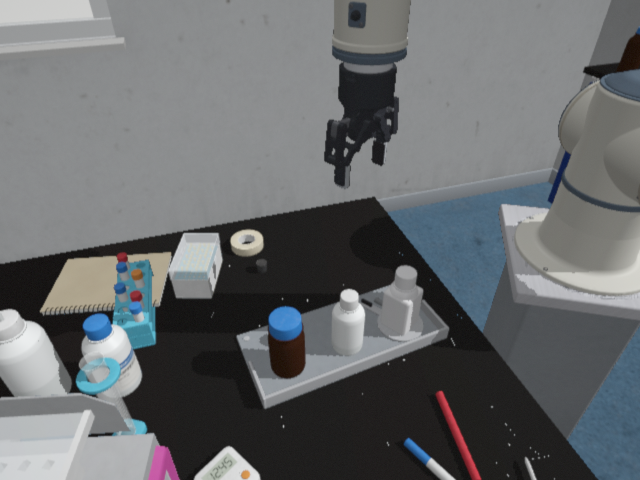

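The side view shows the bottle standing in the gap at (400, 300). The amber bottle (287, 342), the white bottle (348, 325), the tape (247, 243) and the stopper (262, 265) are where they were at the start, and the arm is clear. Handing in.

```bash
python3 -c "
from plant import env
print(env.sign_off())"
```

```text
the job is handed in; nothing more can be done
None
```

The bottle is standing upright on the steel pad with its spout facing along the pointer, and the job is handed in at about 30 s of the 61 s. I took the fallen bottle by its body, stood it on the bare bench and let go. I then took it by its cap, turned it, set it on the pad and released it.

**Last checks**
- **Direction:** in the last wrist picture the spout points to −27.9° and the pointer to −27.6°.
- **Position:** the bottle's axis measured about 2.8 mm off the pad centre towards the pointer and 0.4 mm sideways. An earlier pad measurement put it only about 0.5 mm off along the pointer. I left it, as both are close to the 2 mm camera calibration.
- **Everything else:** in the last side picture the two stand bottles, the tape and the stopper are where they started, and the arm touches nothing. At the end the network did not find the amber bottle, so for that one I went by the picture alone.

**What did not go smoothly**
- **First upending:** it stopped 27° short of upright near a wrist singularity, and I got round it by turning the tool to the side.
- **Setting down on the bench:** I pressed the held bottle on the bench with up to about 47 N before backing off. That was through the bottle in the fingers, not the gripper's body, and within the 120 N wrist limit.

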